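Clear a jammed cartridge feeder, check the culprit for straightness, refill, restart

ROBOT

A 6-joint arm with a two-finger parallel gripper is mounted at the origin on the work surface. World frame = base frame: x ahead of the robot, y to its left, z up, the work surface at z = 0. Lengths are in m, angles in rad, forces in N, time in s.
With the tool pointing down it reaches from about 0.35 to 0.875 m from the base axis. Payload 4.2 kg.
Tool frame: the origin (TCP) lies midway between the tips of the shut fingers; the grasp point (between the pads) lies r.hold_point_z behind it (r.hold_point_z is the distance from the TCP to the grasp point, in m); z points along the fingers, y is the direction in which the jaws open and shut (so a half turn about z gives the same grasp; the last joint's range is limited). The gripper opens to 85 mm and grips with 20 to 120 N. Pads are 22 mm wide; open, the fingers measure 114 mm over their backs; the gripper's body (76 mm by 85 mm) begins 54 mm behind the grasp point. The pads swing forward as they close: fully open they stand 13 mm farther back than shut.
Start: joints at [-0.993, 0.385, 0.008, 0, -1.194, -0.259], TCP at [0.196, -0.593, 0.231] pointing down, gripper open.
Joint ranges: [-3.14, 3.14], [-1.21, 2.06], [-1.07, 1.41], [-3.16, 2.05], [-2.99, -0.16], [-3.1, 3.1]. Speed limits (rad/s): [2.79, 2.79, 3.14, 3.14, 3.14, 3.14].

INTERFACE

Orientations are given as a unit quaternion [w, x, y, z].
In Python, from cell import r gives the robot as it stands.
- The arm moves only by the tool apply_moves, never from a script. Its argument "increments" is a list of rows, each a list of 4 numbers: the shift along the tool's x, y, z scaled (see below), then the turn about the tool's z scaled (see below). A call has 1 to 12 rows; each row is the pose to reach, as a shift and turn from the pose commanded when the call began, along the tool's axes at that moment; what a row does not reach only later rows make up. The controller multiplies each number of a shift by 1 m and each number of a turn by 120 degrees. A row lasts 1/10 s, in which the tool goes at most 50 mm and 8.59 degrees, less where a joint would pass 70% of its speed; a pose out of reach is approached as far as the arm can. A call with a number of a shift or a turn outside -1 to 1 is refused whole. A call with a gripper value outside its range is refused whole. "hand" is the opening, from -1 (shut) to 1 (fully open), set as the call begins (left out, the last holds). The fingers move at their own pace and stop on an object; "grip_force" is the grip in N (left out, the last holds). Time passes only in rows, so rows that repeat a pose let the fingers close. It gives the time, the measured TCP pose, the force and the opening at its end, in the units of the state.
- r.get_state(): the state, without advancing time (a new reading comes with each control period).
- r.capture(name): name is "scene" or "side" or "wrist"; returns a dict with "color" (384x512x3 uint8, red, green, blue), "vertical_fov" (degrees; the focal length in pixels is half the picture's height over the tangent of half this angle, whatever the lens; pixels are square), "cx", "cy" (the principal point, pixels), "R" (3x3) and "t" (3): a world point X has camera coordinates R X + t; the wrist camera has in their place "T_tool_cam" (4x4, takes a point from camera to tool coordinates, whose origin is the TCP and whose axes are the flange's). Camera axes: x right, y down, z forward; pixel columns grow to the right and rows downward; lengths in m; the calibration is good to about 2 mm. A picture is of the moment at which its call begins: read the wrist's pose just before it. There is no depth.
- r.close_job(): hands the job in, once; it reports no verdict.
The state is a dict: "clock": time; "q": joint angles; "qvel": joint speeds; "joint_torque": joint torques, N m; "position": TCP position; "orientation": TCP orientation; "wrist_force": force on the tool from outside, world axes, zero at the start; "torque": the same for the moment, N m; "gripper_width": finger opening in m.
Only numpy, scipy, OpenCV 4.12 (cv2) and the standard library are available. Lean on these libraries where they do the work, as an engineer would, in place of code of your own. Each camera call takes 0.05 s, during which the arm holds its last target.

TASK

A reagent cartridge has jammed, skewed, under the keeper lips at the low end of the feeder's chute. Switch the feeder off with its lever, nudge the jammed cartridge back up the chute until it is clear of the lips (never force it on down through the exit), lift it out, lay it flat on the dark inspection plate and stand the straightedge on the plate flush along one of its long sides, so that it spans the whole side, to see whether the cartridge is bowed. Also lay every fresh cartridge from the mat in the chute, flat and lengthwise one behind another, and only when all that is done switch the feeder back on; leave the other things on the bench where they are.

Things in the scene. Friction and masses are not known exactly. Their poses are not given: they have to be found in the camera images.
- chute: Fixed steel feed chute, across the bench, sloping down to the robot's right at 8 degrees. Origin: lane middle on the floor at the low end, 65 mm above the bench. y: up the slope along the lane; x: across (roughly away from the robot); z: square off the floor. Floor y 0 to 450 mm, lane 55 mm wide. Nothing moves by itself: a cartridge stays where it is put on the slope and slides when pushed with a few N
- chute_lips (a point): point on the lane's floor where the lipped lower part ends, 120 mm up from the origin; axes as the chute. Below it: full walls 4 mm thick, 33 mm high, with keeper lips turned inward along their tops (underside 30 mm above the floor), leaving a 38 mm wide slot open from above. The last 44 mm (exit throat) narrow to 50 mm; a 14 mm high stop closes the low end
- chute_top (a point): point on the lane's floor at its upper, open end, y = 450 mm; axes as the chute. From the lips up to here is the open loading part, 330 mm long: side walls only 8.5 mm high, flared outward from 55 mm at the floor to 64 mm at the top (70 mm over all)
- lever (a joint): The feeder's on/off lever on the control box: 0 = off (leans towards the robot, chute -x), 0.9 rad = on (leans away from the robot, chute +x). Upright at 0.45. It starts on, stays where it is left, moves with about 1 N at its tip. It stands on a 55 mm high control box just beyond the chute's low end. Hinge line along chute y, 70 mm below the ball's centre along the lever
- lever_tip (a point): centre of the black ball (26 mm diameter) at the end of the lever, about 140 mm above the bench; the rod below it is 10 mm thick
- jam_c (a point): centre of the jammed cartridge: white plastic box with silver top, 48 mm wide (x), 70 mm long (y), 26 mm high (z), 0.12 kg, same as the fresh ones. It starts in the lower, lipped part of the chute, slightly skewed, its lower end about 48 to 58 mm from the low end of the chute, so there is room to lower closed fingers through the slot below it
- cart1_c (a point): centre of a fresh cartridge, same 48 (x) x 70 (y) x 26 (z) mm box; starts flat on the mat in a row of places 82 mm apart; may be absent
- cart2_c (a point): centre of a fresh cartridge, same 48 (x) x 70 (y) x 26 (z) mm box; starts flat on the mat in a row of places 82 mm apart; may be absent
- cart3_c (a point): centre of a fresh cartridge, same 48 (x) x 70 (y) x 26 (z) mm box; starts flat on the mat in a row of places 82 mm apart; may be absent
- cart4_c (a point): centre of a fresh cartridge, same 48 (x) x 70 (y) x 26 (z) mm box; starts flat on the mat in a row of places 82 mm apart; may be absent
- edge_c (a point): centre (half-way up, 25 mm) of the straightedge: aluminium bar 30 mm wide (x), 160 mm long (y), 28 mm high, with a black grip rib along the middle of its top, 14 mm wide, 90 mm long, 22 mm high (50 mm in all), 0.36 kg. Its working faces are the two long upright sides of the bar, 15 mm from the centre. It starts standing on the bench between mat and plate
- plate: dark stone inspection plate, fixed, 160 mm (x) x 250 mm (y) x 12 mm thick; origin at the centre of its underside
- mat: dark rubber mat, fixed, 120 mm (x) x 340 mm (y) x 3 mm thick, with the fresh cartridges; origin at the centre of its underside. Mat and plate may change sides
- jar_c (a point): bystander: amber jar 74 mm wide, 100 mm high, behind the chute; leave alone
- beaker_c (a point): bystander: glass beaker 76 mm wide, 100 mm high; leave alone
- tipbox_c (a point): bystander: blue box with clear lid, 85 x 125 x 62 mm; leave alone
- pen_c (a point): bystander: black marker 130 mm long lying near the robot; leave alone
- scraper_c (a point): bystander: scraper with wooden handle, about 160 mm long, lying near the robot; leave alone
Things that resemble listed ones, but are neither listed nor needed, are in the scene too. What is shaped like the part that bears jam_c but orange or yellow is not meant.

How it is judged:
On the way, in this order (a step that is already met when the one before it is completed fails the run):
1. the feeder is switched off with its lever (value of joint lever below 0.2 rad), for 0.1 s.
2. the jammed cartridge lies in the lane, pushed back up clear of the keeper lips, the feeder off (x of jam_c in the frame of chute between -0.008 and 0.008 m and y of jam_c in the frame of chute between 0.154 and 0.42 m and z of jam_c in the frame of chute between 0.005 and 0.02 m and value of joint lever below 0.2 rad), for 0.1 s.
3. with the feeder still off: the jammed cartridge lies flat on the plate, the straightedge stands flush along one of its long sides, and all fresh cartridges lie in the chute, all of them let go (x of jam_c in the frame of plate between -0.065 and 0.065 m and y of jam_c in the frame of plate between -0.11 and 0.11 m and z of jam_c in the frame of plate between 0.021 and 0.029 m and angle between jam_c's own z axis and vertical below 0.08 rad and linear speed of each of jam, edge, cart1, cart2, cart3, cart4 below 0.02 m/s and x of edge_c in the frame of jam_c between -0.0415 and 0.0415 m and y of edge_c in the frame of jam_c between -0.045 and 0.045 m and angle between the y axis of edge_c and the y axis of jam_c, either way round below 0.035 rad and angle between edge_c's own z axis and vertical below 0.06 rad and z of edge_c in the frame of plate between 0.033 and 0.042 m and x of cart1_c in the frame of chute between -0.006 and 0.006 m and y of cart1_c in the frame of chute between 0.03 and 0.42 m and z of cart1_c in the frame of chute between 0.009 and 0.018 m and angle between the y axis of each of cart1_c, cart2_c, cart3_c, cart4_c and the y axis of chute, either way round below 0.12 rad and angle between the z axis of each of cart1_c, cart2_c, cart3_c, cart4_c and the z axis of chute, either way round below 0.08 rad and x of cart2_c in the frame of chute between -0.006 and 0.006 m and y of cart2_c in the frame of chute between 0.03 and 0.42 m and z of cart2_c in the frame of chute between 0.009 and 0.018 m and x of cart3_c in the frame of chute between -0.006 and 0.006 m and y of cart3_c in the frame of chute between 0.03 and 0.42 m and z of cart3_c in the frame of chute between 0.009 and 0.018 m and x of cart4_c in the frame of chute between -0.006 and 0.006 m and y of cart4_c in the frame of chute between 0.03 and 0.42 m and z of cart4_c in the frame of chute between 0.009 and 0.018 m and contact force between the fingers and jam below 0.1 N and contact force between the fingers and edge below 0.1 N and contact force between the fingers and cart1 below 0.1 N and contact force between the fingers and cart2 below 0.1 N and contact force between the fingers and cart3 below 0.1 N and contact force between the fingers and cart4 below 0.1 N and value of joint lever below 0.2 rad), for 0.2 s.
At the end, for the whole second after the job is handed in: Lever on (above 0.7 rad); jammed cartridge flat on the plate, centre 15 mm or more inside its edges; straightedge upright on the plate along its whole long side, parallel within 2 degrees, gap under 2.5 mm; fresh cartridges flat (4.5 degrees) and lengthwise (7 degrees) in the lane; all at rest (x of jam_c in the frame of plate between -0.065 and 0.065 m and y of jam_c in the frame of plate between -0.11 and 0.11 m and z of jam_c in the frame of plate between 0.021 and 0.029 m and angle between jam_c's own z axis and vertical below 0.08 rad and linear speed of each of jam, edge, cart1, cart2, cart3, cart4 below 0.02 m/s and x of edge_c in the frame of jam_c between -0.0415 and 0.0415 m and y of edge_c in the frame of jam_c between -0.045 and 0.045 m and angle between the y axis of edge_c and the y axis of jam_c, either way round below 0.035 rad and angle between edge_c's own z axis and vertical below 0.06 rad and z of edge_c in the frame of plate between 0.033 and 0.042 m and x of cart1_c in the frame of chute between -0.006 and 0.006 m and y of cart1_c in the frame of chute between 0.03 and 0.42 m and z of cart1_c in the frame of chute between 0.009 and 0.018 m and angle between the y axis of each of cart1_c, cart2_c, cart3_c, cart4_c and the y axis of chute, either way round below 0.12 rad and angle between the z axis of each of cart1_c, cart2_c, cart3_c, cart4_c and the z axis of chute, either way round below 0.08 rad and x of cart2_c in the frame of chute between -0.006 and 0.006 m and y of cart2_c in the frame of chute between 0.03 and 0.42 m and z of cart2_c in the frame of chute between 0.009 and 0.018 m and x of cart3_c in the frame of chute between -0.006 and 0.006 m and y of cart3_c in the frame of chute between 0.03 and 0.42 m and z of cart3_c in the frame of chute between 0.009 and 0.018 m and x of cart4_c in the frame of chute between -0.006 and 0.006 m and y of cart4_c in the frame of chute between 0.03 and 0.42 m and z of cart4_c in the frame of chute between 0.009 and 0.018 m and value of joint lever above 0.7 rad); the robot touches nothing.
It fails at once if the jammed cartridge is forced on down through the exit throat (y of jam_c in the frame of chute between -0.05 and 0.068 m and x of jam_c in the frame of chute between -0.03 and 0.03 m and z of jam_c in the frame of chute between -0.02 and 0.035 m).
It fails at once if a bystander is moved more than 40 mm (distance of any of jar_c, beaker_c, tipbox_c, pen_c, scraper_c from where it was at the start of the episode above 0.04 m).
It fails at once if a cartridge or the straightedge falls off the bench (height (world z) of any of jam_c, edge_c, cart1_c, cart2_c, cart3_c, cart4_c below -0.05 m).
Of cart1, cart2, cart3, cart4 only 2 to 4 are there at a start; the rules pass over those that are not, and their reading is None.
At some moment in a run one of edge, cart1, cart2, cart3, cart4 may be knocked a few centimetres aside while the robot is not near it.
It also fails if it takes over 210 s, if anything falls off the work surface, if the arm or the gripper's body presses on something with over 40 N, if the wrist force passes 120 N, or if a joint passes its speed limit or range.

## Working session

There is one attempt and no reset: what is moved stays moved. The work goes in short steps, Python scripts to look and compute and a tool call to move; the robot and the scene stay as the last step left them, time stands still between calls to the robot, and variables do not carry over. Pictures are saved under pics/ and viewed, and the job is handed in when it is done.

Besides the shell and the picture viewer there is one more tool, called after "Request:" in YAML: its name, and indented under it one key for each argument. apply_moves: Moves the arm, as the interface text tells. Shifts and turns lie within -1 to 1; 1 stands for 1 m of shift or 120 degrees of turn. Its arguments: {"type":"object","properties":{"increments":{"type":"array","items":{"type":"array","items":{"type":"number","minimum":-1,"maximum":1}}},"hand":{"type":"number"},"grip_force":{"type":"number"}},"required":["increments"]}

```bash
ls; mkdir -p pics; cat > h.py <<'E'
import numpy as np, cv2
from cell import r
from scipy.spatial.transform import Rotation as Ro
def cap(n,f=None):
    s=r.get_state(); c=r.capture(n)
    if n=='wrist':
        q=s['orientation']; T=np.eye(4); T[:3,:3]=Ro.from_quat([q[1],q[2],q[3],q[0]]).as_matrix(); T[:3,3]=s['position']
        M=T@np.array(c['T_tool_cam']); c['R']=M[:3,:3].T; c['t']=-c['R']@M[:3,3]
    c['R']=np.array(c['R']);c['t']=np.array(c['t'])
    c['f']=c['color'].shape[0]/2/np.tan(np.radians(c['vertical_fov'])/2)
    if f: cv2.imwrite('pics/'+f+'.png',cv2.cvtColor(np.array(c['color']),cv2.COLOR_RGB2BGR)); np.savez('pics/'+f+'.npz',**{k:c[k] for k in('R','t','f','cx','cy','color')})
    return c
def load(f): return dict(np.load('pics/'+f+'.npz'))
def ray(c,u,v):
    d=c['R'].T@np.array([(u-c['cx'])/c['f'],(v-c['cy'])/c['f'],1]); return -c['R'].T@c['t'],d
def onz(c,u,v,z):
    o,d=ray(c,u,v); return o+d*(z-o[2])/d[2]
def proj(c,X):
    p=c['R']@np.array(X)+c['t']; return np.array([p[0]/p[2]*c['f']+c['cx'],p[1]/p[2]*c['f']+c['cy']])
def big(c,f,x0,y0,x1,y1,s):
    im=cv2.cvtColor(np.array(c['color']),cv2.COLOR_RGB2BGR)[y0:y1,x0:x1]
    cv2.imwrite('pics/'+f+'.png',cv2.resize(im,None,fx=s,fy=s,interpolation=cv2.INTER_CUBIC))
E
python3 - <<'E'
from h import *
s=r.get_state(); print(s, r.hold_point_z)
for n in('scene','side','wrist'):
    c=cap(n,n+'0'); print(n,c['f'],c['cx'],c['cy'],c['color'].shape,-c['R'].T@c['t'],c['R'].tolist())
E
```

```text
pics
{'clock': 0.0, 'q': array([-9.93404531e-01,  3.85557887e-01,  6.58979372e-03, -5.11508295e-04,
       -1.19397893e+00, -2.58624050e-01]), 'qvel': array([ 3.23756466e-04,  6.25396989e-04,  1.13531936e-03,  6.56673293e-04,
       -6.31838276e-05,  2.14577535e-03]), 'joint_torque': array([-2.78471612e-05, -3.92292595e+01,  1.88404101e+01,  4.18631002e+00,
       -4.62126540e-03,  5.97296292e-06]), 'position': array([ 0.19571884, -0.59293719,  0.23020482]), 'orientation': array([-2.19284936e-04, -1.58616655e-01,  9.87339630e-01,  1.07925512e-03]), 'wrist_force': array([ 0.26075449,  0.00144894, -0.87738003]), 'torque': array([-0.00319239, -0.04033779,  0.0242092 ]), 'gripper_width': 0.08528653438889462} 0.0187
scene 376.8758171732904 254.92243951098757 194.44643110899938 (384, 512, 3) [ 1.07851477 -0.25580039  0.93657536] [[0.37608767435755586, 0.9264886530117646, 0.013298008752099839], [0.7633842493769533, -0.30168098317196423, -0.5711681645501462], [-0.525169067062704, 0.22496079710216807, -0.8207253442946956]]
side 376.6087314514029 259.93411475754556 189.0625265742579 (384, 512, 3) [-0.15276826  0.71848344  0.73029127] [[-0.7292216599641969, -0.6842115749583632, 0.009502175122439421], [-0.36333233335931125, 0.37539185362379585, -0.8526843330146091], [0.5798494513015766, -0.6252483322056023, -0.5223400586776525]]
wrist 267.3281061187686 252.16263333804883 188.56832539818524 (384, 512, 3) [ 0.13157906 -0.61474242  0.37182944] [[-0.3136962817110218, 0.9495196982594202, 0.002643001706127695], [0.9132642002373416, 0.30095422029617, 0.27454518362333913], [0.2598906373949009, 0.08853756210368394, -0.9615705677126398]]
```

View pics/scene0.png

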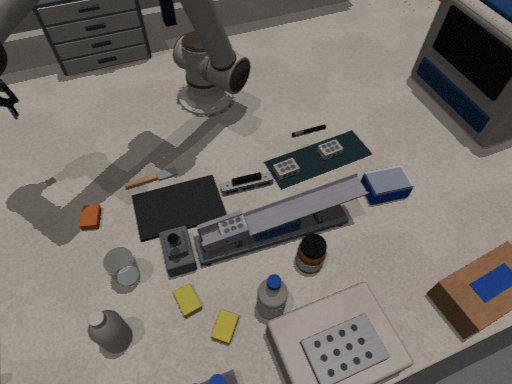

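View pics/side0.png

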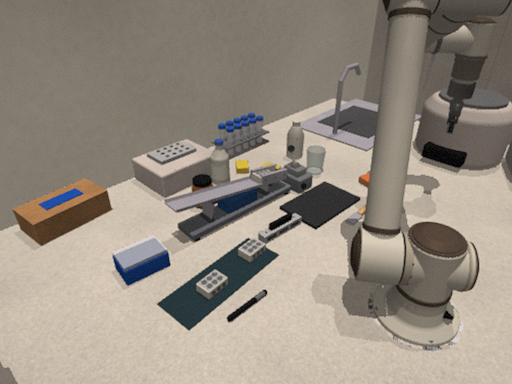

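View pics/wrist0.png

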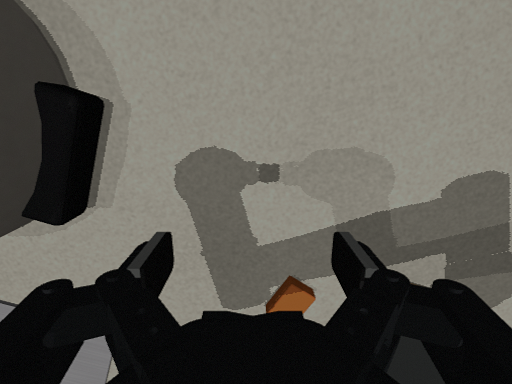

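Scene view: two fresh cartridges on the mat at about (287,168) and (331,149). The jammed cartridge is in the lipped part at (233,227), the lever ball at (174,239), the straightedge at (247,180), the plate at (180,205) and the bystanders lie around them. Candidates for the jam: white at (233,227) under the lips, orange block (91,217), yellow blocks (187,300) and (225,326). I choose the white one at (233,227).

```bash
python3 - <<'E'
from h import *
c=load('scene0'); big(c,'sc_a',150,190,290,280,5.7); big(c,'sc_b',120,110,380,260,3); 
c=load('side0'); big(c,'si_a',160,140,320,250,5)
E
```

```text
(no output)
```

View pics/sc_a.png

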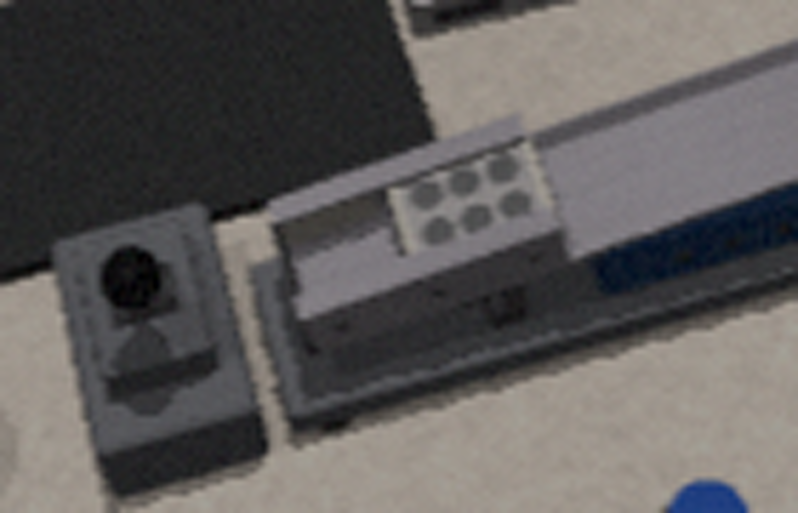

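View pics/sc_b.png

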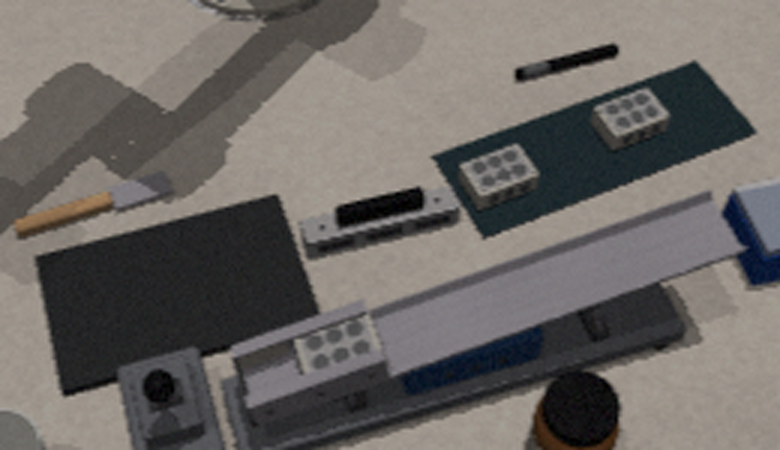

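View pics/si_a.png

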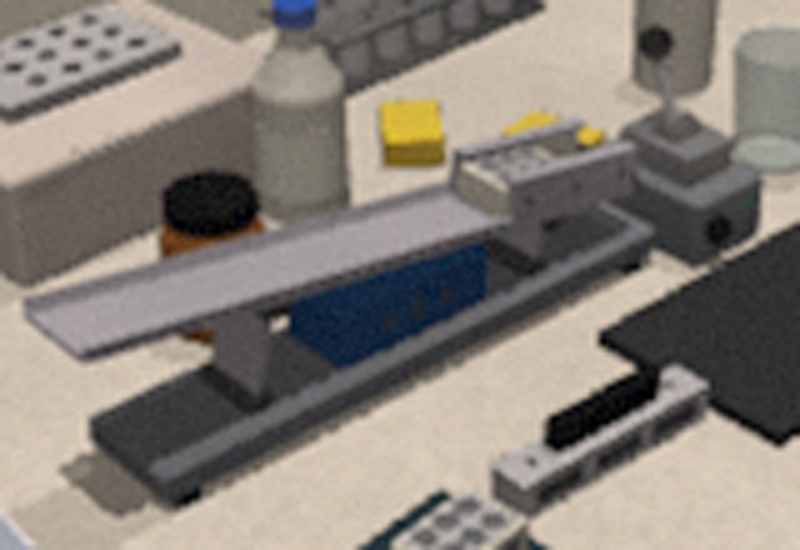

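```bash
cat >> h.py <<'E'
def tri(ca,a,cb,b):
    o1,d1=ray(ca,*a);o2,d2=ray(cb,*b); d1/=np.linalg.norm(d1);d2/=np.linalg.norm(d2)
    k=np.linalg.lstsq(np.c_[d1,-d2],o2-o1,rcond=None)[0]; p=o1+k[0]*d1;q=o2+k[1]*d2
    return (p+q)/2,np.linalg.norm(p-q)
E
python3 - <<'E'
from h import *
np.set_printoptions(precision=4,suppress=True)
c=load('scene0');s=load('side0')
def S(u,v):return (120+u/3,110+v/3)
def A(u,v):return (150+u/5.7,190+v/5.7)
def I(u,v):return (160+u/5,140+v/5)
print('plate',*[onz(c,*S(*p),.012) for p in[(38,256),(278,197),(317,300),(65,392)]])
print('mat',*[onz(c,*S(*p),.003) for p in[(433,157),(698,63),(755,130),(485,236)]])
print('c1top',*[onz(c,*S(*p),.029) for p in[(460,165),(520,144),(538,178),(477,201)]])
print('c2top',*[onz(c,*S(*p),.029) for p in[(592,110),(650,89),(668,122),(610,141)]])
print('edge bar top',*[onz(c,*S(*p),.028) for p in[(302,224),(455,190),(460,210),(305,242)]])
print('ball',tri(c,A(131,278),s,I(656,43)))
print('topnear',tri(c,S(710,193),s,I(80,350)));print('topfar',tri(c,S(747,243),s,I(25,300)))
print('lip near upper',tri(c,A(520,117),s,I(512,183)))
print('lip near lower',tri(c,A(270,205),s,I(632,148)))
print('lip far lower',tri(c,A(303,315),s,I(582,123)))
print('lip far upper',tri(c,A(565,237),s,I(457,155)))
E
```

```text
plate [ 0.3565 -0.3412  0.012 ] [ 0.3734 -0.0973  0.012 ] [ 0.5066 -0.102   0.012 ] [ 0.5158 -0.3493  0.012 ]
mat [0.3759 0.0754 0.003 ] [0.3585 0.4123 0.003 ] [0.4696 0.4186 0.003 ] [0.4912 0.0842 0.003 ]
c1top [0.4156 0.0881 0.029 ] [0.4126 0.1582 0.029 ] [0.4607 0.1558 0.029 ] [0.4649 0.0852 0.029 ]
c2top [0.3977 0.251  0.029 ] [0.3936 0.3244 0.029 ] [0.4427 0.3189 0.029 ] [0.4436 0.2484 0.029 ]
edge bar top [ 0.4265 -0.0885  0.028 ] [0.4431 0.0705 0.028 ] [0.4683 0.065  0.028 ] [ 0.4484 -0.093   0.028 ]
ball (array([ 0.6137, -0.2686,  0.1404]), np.float64(0.006133395489937079))
topnear (array([0.6032, 0.2461, 0.132 ]), np.float64(0.0011482296510825375))
topfar (array([0.6643, 0.2427, 0.1361]), np.float64(0.0062963505162623125))
lip near upper (array([ 0.583 , -0.0833,  0.1117]), np.float64(0.0042860823374603445))
lip near lower (array([ 0.5756, -0.2007,  0.0951]), np.float64(0.003510642030886447))
lip far lower (array([ 0.6301, -0.2055,  0.0923]), np.float64(0.009245493394049736))
lip far upper (array([ 0.6437, -0.0885,  0.1071]), np.float64(0.010740017747409653))
```

Request:
apply_moves:
  increments:
    - [-0.045,0.028,-0.006,-0.07]
    - [-0.09,0.057,-0.012,-0.14]
    - [-0.135,0.085,-0.018,-0.21]
    - [-0.18,0.114,-0.024,-0.28]
    - [-0.225,0.142,-0.03,-0.35]
    - [-0.27,0.17,-0.036,-0.42]
    - [-0.315,0.199,-0.042,-0.49]
    - [-0.36,0.227,-0.048,-0.56]
    - [-0.4,0.253,-0.054,-0.564]
    - [-0.44,0.278,-0.06,-0.564]
    - [-0.48,0.303,-0.066,-0.564]
    - [-0.5,0.32,-0.07,-0.564]
  hand: -1

```text
clock: 1.35
position: [0.5714, -0.131, 0.3012]
orientation: [-0.0, -0.682, 0.732, 0.0]
wrist_force: [1.1, -1.0, 1.2]
gripper_width: 0.0
```

```bash
cat >> h.py <<'E'
def pose():
    s=r.get_state(); q=s['orientation']; R=Ro.from_quat([q[1],q[2],q[3],q[0]]).as_matrix()
    return np.array(s['position']),R,np.degrees(np.arctan2(R[1,0],R[0,0]))%360,s
def goal(x,y,z,ang=None):
    p,R,a,s=pose(); d=R.T@(np.array([x,y,z])-p); t=0 if ang is None else -((ang-a+180)%360-180)/120
    print('inc',np.round(d,4),'turn',round(t,4),'| at',np.round(p,4),'ang',round(a,2),'F',np.round(s['wrist_force'],1),'w',round(s['gripper_width'],4),'t',s['clock'])
E
python3 - <<'E'
from h import *
goal(.6,-.1,.3,266); c=cap('wrist','w1')
E
```

```text
inc [-0.0329 -0.0263  0.0012] turn -0.0003 | at [ 0.5714 -0.131   0.3012] ang 265.96 F [ 1.1 -1.   1.2] w 0.0 t 1.35
```

View pics/w1.png

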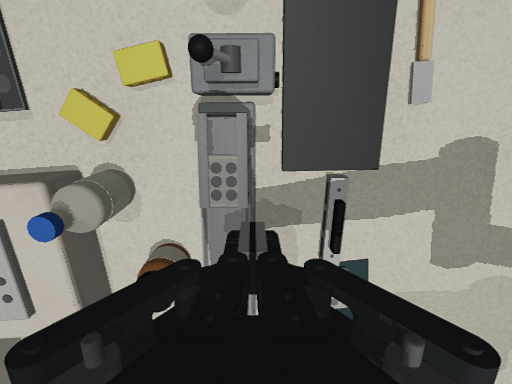

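Wrist view: ball at (201,48), jam (223,180) in the lane (walls at columns ~199 and 250), plate (340,85), straightedge (337,225).

```bash
python3 - <<'E'
from h import *
c=load('w1'); big(c,'w1a',180,20,280,220,3); big(c,'w1b',270,0,410,280,2.1)
E
```

```text
(no output)
```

View pics/w1a.png

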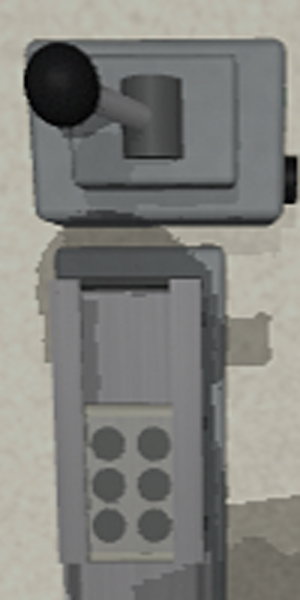

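View pics/w1b.png

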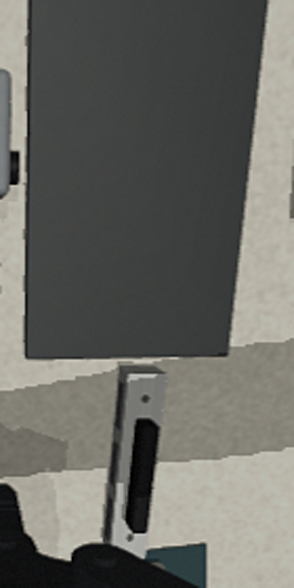

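```bash
python3 - <<'E'
from h import *
np.set_printoptions(precision=4,suppress=True)
c=load('w1');sc=load('scene0');si=load('side0')
A=lambda u,v:(180+u/3,20+v/3); B=lambda u,v:(270+u/2.1,v/2.1)
for n,p,z in[('farlow',(53,281),.099),('nearlow',(200,281),.099),('farup',(63,561),.116),('nearup',(204,561),.116),
  ('slotlowL',(83,290),.098),('slotlowR',(169,290),.098),('slotupL',(88,560),.115),('slotupR',(173,560),.115),
  ('jam lowL',(85,404),.098),('jam lowR',(173,404),.098),('jamupL',(91,561),.108),('jamupR',(173,556),.108)]:
    print(n,onz(c,*A(*p),z))
print('ball',onz(c,*A(63,84),.14),tri(c,A(63,84),sc,(150+131/5.7,190+278/5.7)),tri(c,A(63,84),si,(160+656/5,140+43/5)))
print('plate',*[onz(c,*B(*p),.012) for p in[(25,357),(228,354)]])
print('edge',*[onz(c,*B(*p),.028) for p in[(126,378),(165,377)]],'rib top',*[onz(c,*B(*p),.05) for p in[(135,425),(158,425),(128,528),(147,532)]])
E
```

```text
farlow [ 0.6356 -0.2029  0.099 ]
nearlow [ 0.5751 -0.1986  0.099 ]
farup [ 0.6427 -0.0866  0.116 ]
nearup [ 0.5819 -0.0824  0.116 ]
slotlowL [ 0.6238 -0.1984  0.098 ]
slotlowR [ 0.5882 -0.1959  0.098 ]
slotupL [ 0.632 -0.086  0.115]
slotupR [ 0.5953 -0.0834  0.115 ]
jam lowL [ 0.6285 -0.1511  0.098 ]
jam lowR [ 0.5906 -0.1485  0.098 ]
jamupL [ 0.6321 -0.083   0.108 ]
jamupR [ 0.5957 -0.0828  0.108 ]
ball [ 0.6161 -0.2666  0.14  ] (array([ 0.6161, -0.2665,  0.14  ]), np.float64(9.726950957533712e-05)) (array([ 0.6134, -0.268 ,  0.1421]), np.float64(0.005901664908617355))
plate [ 0.5258 -0.1053  0.012 ] [ 0.3674 -0.0966  0.012 ]
edge [ 0.4513 -0.0871  0.028 ] [ 0.4217 -0.0858  0.028 ] rib top [ 0.4505 -0.0568  0.05  ] [ 0.4335 -0.0556  0.05  ] [0.4547 0.028  0.05  ] [0.4399 0.0326 0.05  ]
```

Request:
apply_moves:
  increments:
    - [0.04,-0.03,0.015,-0.005]
    - [0.08,-0.06,0.03,-0.005]
    - [0.11,-0.09,0.05,-0.005]
    - [0.129,-0.103,0.07,-0.005]
    - [0.129,-0.103,0.1,-0.005]
    - [0.129,-0.103,0.13,-0.005]
    - [0.129,-0.103,0.16,-0.005]
    - [0.129,-0.103,0.183,-0.005]
    - [0.129,-0.103,0.183,-0.005]
    - [0.13,-0.09,0.183,-0.005]
    - [0.13,-0.08,0.183,-0.005]
    - [0.13,-0.075,0.183,-0.005]

```text
clock: 2.6
position: [0.6368, -0.2682, 0.1205]
orientation: [0.001, -0.686, 0.728, -0.002]
wrist_force: [2.4, 0.1, 0.4]
gripper_width: 0.0001
```

```bash
python3 - <<'E'
from h import *
goal(.587,-.267,.118,266.55); c=cap('wrist','w2'); big(cap('scene'),'s2',130,190,290,310,5)
E
```

```text
inc [0.0017 0.0498 0.0022] turn 0.0001 | at [ 0.6368 -0.2682  0.1205] ang 266.56 F [2.4 0.1 0.4] w 0.0001 t 2.6
```

View pics/w2.png

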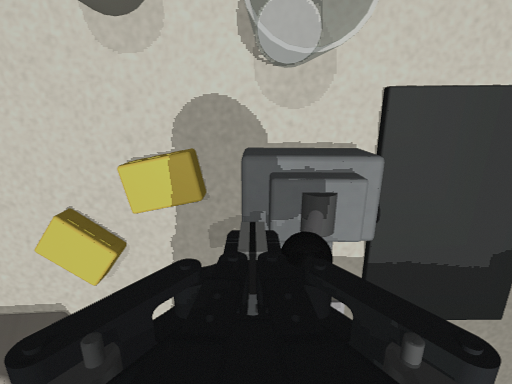

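View pics/s2.png

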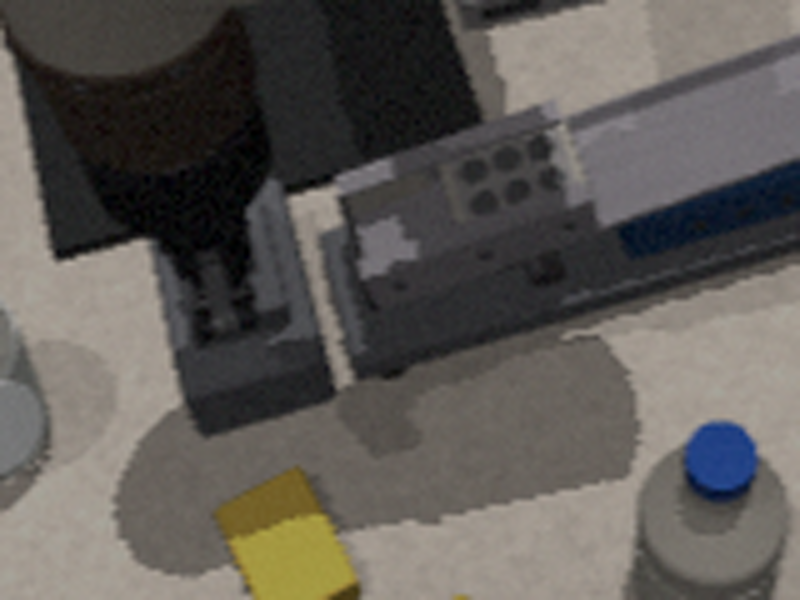

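The ball (305,255) is right against the fingers on the robot side. I continue pushing.

Request:
apply_moves:
  increments:
    - [0,0.01,0,0]
    - [0.001,0.02,0,0]
    - [0.001,0.03,0,0]
    - [0.002,0.04,0,0]
    - [0.002,0.05,0,0]
    - [0.002,0.05,0,0]
    - [0.002,0.05,0,0]

```text
clock: 3.4
position: [0.5853, -0.2669, 0.1183]
orientation: [-0.001, -0.685, 0.728, 0.001]
wrist_force: [0.6, 0.2, 0.3]
gripper_width: 0.0001
```

```bash
python3 - <<'E'
from h import *
goal(.587,-.267,.118,266.55); c=cap('wrist','w3'); cap('side','si3'); big(load('si3'),'si3',250,130,350,210,8)
E
```

```text
inc [ 0.     -0.0017  0.0003] turn -0.0001 | at [ 0.5853 -0.2669  0.1183] ang 266.54 F [0.6 0.2 0.3] w 0.0001 t 3.4
```

View pics/w3.png

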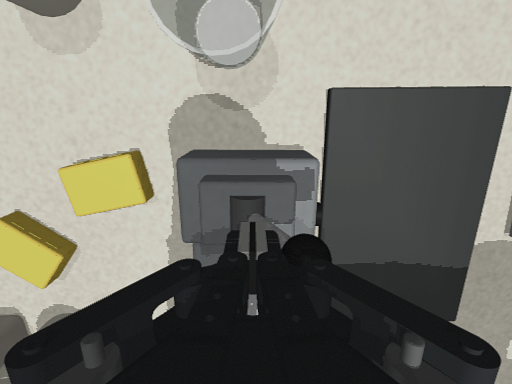

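View pics/si3.png

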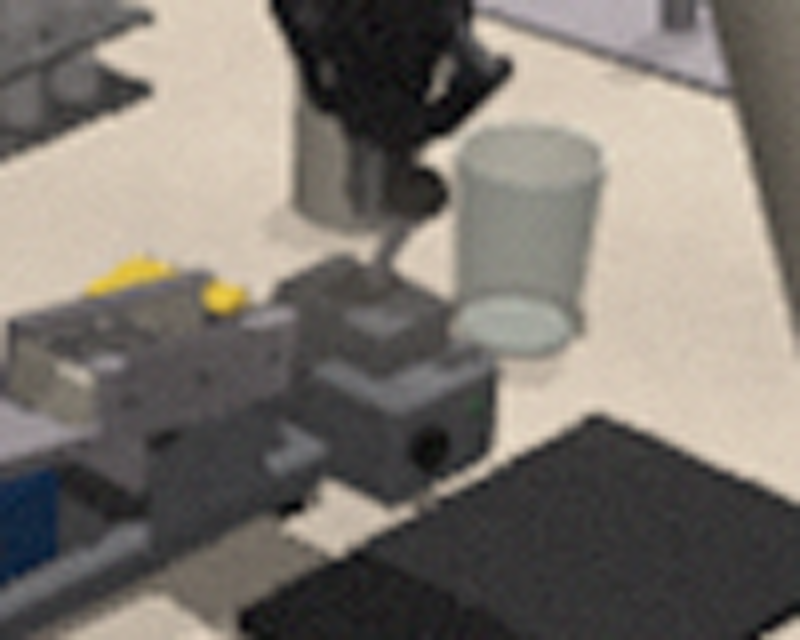

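```bash
python3 - <<'E'
from h import *
c=load('w3');s=load('si3');print(onz(c,306,255,.142), tri(c,(306,255),s,(250+417/8,130+190/8)))
E
```

```text
[ 0.5604961  -0.26671934  0.142     ] (array([ 0.55946044, -0.2663734 ,  0.14047358]), np.float64(0.0018237714978561))
```

Request:
apply_moves:
  increments:
    - [0,0.003,0,0]
    - [0,0.003,0,0]
    - [0,-0.015,0,0]
    - [0,-0.015,-0.04,0]
    - [-0.02,-0.016,-0.07,0]
    - [-0.055,-0.0166,-0.07,0]
    - [-0.09,-0.0166,-0.05,0]
    - [-0.094,-0.0166,-0.03,0]
    - [-0.094,-0.0166,-0.01,0]
    - [-0.094,-0.0166,-0.01,0]
    - [-0.094,-0.0166,-0.01,0]

```text
clock: 4.6
position: [0.6081, -0.1743, 0.1284]
orientation: [-0.001, -0.686, 0.728, 0.0]
wrist_force: [0.6, -0.6, 0.4]
gripper_width: 0.0001
```

```bash
python3 - <<'E'
from h import *
goal(.6075,-.1738,.077,266.55); c=cap('wrist','w4'); cap('side','si4'); big(load('si4'),'si4',200,110,360,230,5)
E
```

```text
inc [-0.0005  0.0006  0.0514] turn 0.0001 | at [ 0.6081 -0.1743  0.1284] ang 266.56 F [ 0.6 -0.6  0.4] w 0.0001 t 4.6
```

View pics/w4.png

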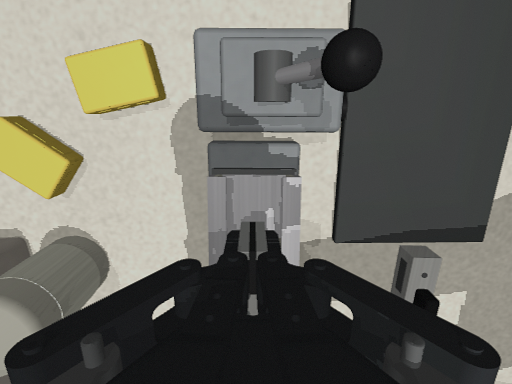

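View pics/si4.png

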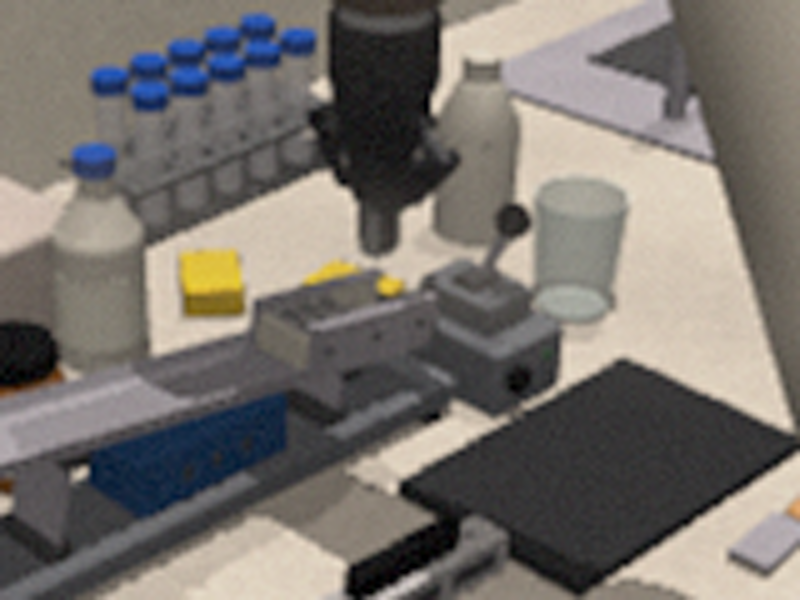

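Lever leans towards the robot (ball at 352,59), so it is off. The fingers are centred over the slot (253 vs ~254), so I lower them.

Request:
apply_moves:
  increments:
    - [0,0,0.015,0]
    - [0,0,0.03,0]
    - [0,0,0.042,0]
    - [0,0,0.05,0]
    - [0,0,0.05,0]
    - [0,0,0.05,0]

```text
clock: 5.3
position: [0.6087, -0.1742, 0.0788]
orientation: [0.0, -0.686, 0.728, -0.0]
wrist_force: [0.8, 0.8, 0.1]
gripper_width: 0.0
```

```bash
python3 - <<'E'
from h import *
goal(.6149,-.0513,.0945,266.55); c=cap('wrist','w5'); cap('scene','s5'); big(load('s5'),'s5z',130,170,290,290,5)
E
```

```text
inc [-0.1231  0.0012 -0.0158] turn 0.0 | at [ 0.6087 -0.1742  0.0788] ang 266.55 F [0.8 0.8 0.1] w 0.0 t 5.3
```

View pics/s5z.png

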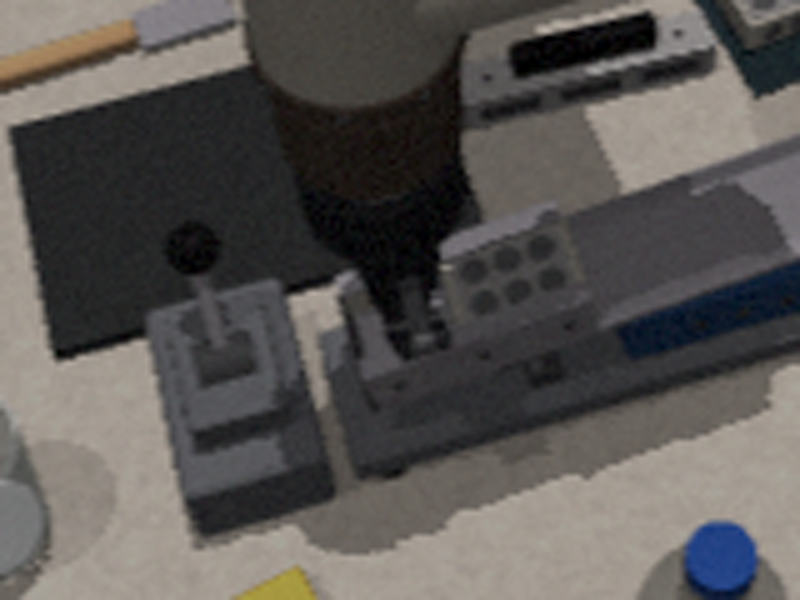

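Fingers are in the slot below the jam with no contact force. I push up the slope.

Request:
apply_moves:
  increments:
    - [-0.01,0,-0.0014,0]
    - [-0.02,0,-0.0028,0]
    - [-0.03,0,-0.0042,0]
    - [-0.04,0.0005,-0.0056,0]
    - [-0.05,0.001,-0.007,0]
    - [-0.06,0.001,-0.0084,0]
    - [-0.07,0.001,-0.0098,0]
    - [-0.08,0.001,-0.0112,0]
    - [-0.09,0.001,-0.0126,0]
    - [-0.1,0.001,-0.014,0]
    - [-0.1,0.001,-0.014,0]

```text
clock: 6.5
position: [0.6135, -0.0726, 0.0924]
orientation: [0.0, -0.686, 0.728, 0.0]
wrist_force: [-0.5, 0.5, -0.2]
gripper_width: 0.0002
```

```bash
python3 - <<'E'
from h import *
goal(.6149,-.0513,.0945,266.55); c=cap('wrist','w6'); cap('scene','s6'); big(load('s6'),'s6z',170,150,330,270,5)
E
```

```text
inc [-0.0213 -0.0002 -0.0021] turn 0.0006 | at [ 0.6135 -0.0726  0.0924] ang 266.63 F [-0.5  0.5 -0.2] w 0.0002 t 6.5
```

View pics/s6z.png

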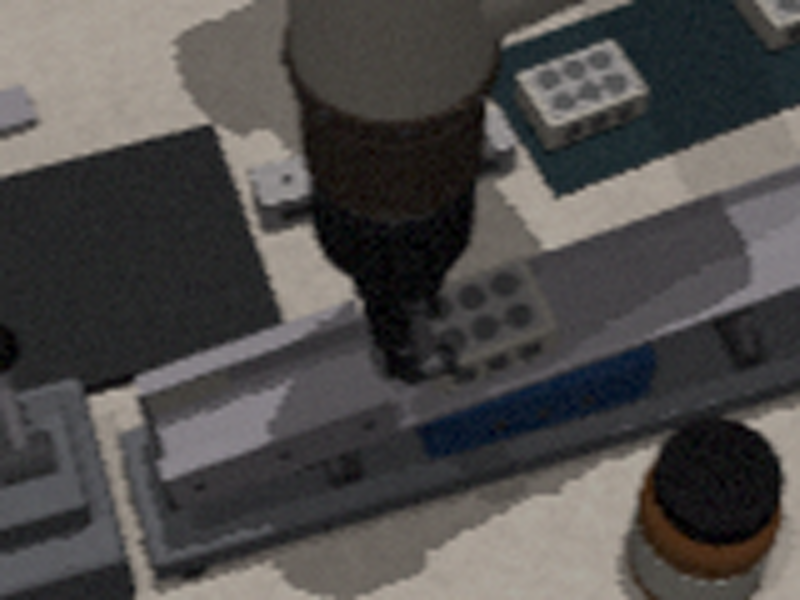

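Request:
apply_moves:
  increments:
    - [-0.01,0,-0.001,0]
    - [-0.02,0,-0.0025,0]
    - [-0.025,0,-0.003,0]
    - [-0.025,0,-0.003,0]
    - [-0.01,0,-0.003,0]
    - [0.01,0,-0.003,0]
    - [0.02,0,-0.04,0]
    - [0.025,0,-0.09,0]
    - [0.03,0,-0.13,0]
    - [0.03,0,-0.16,0]
    - [0.03,0,-0.16,0]
  hand: -1

```text
clock: 7.7
position: [0.6137, -0.1056, 0.2583]
orientation: [0.004, -0.685, 0.728, -0.004]
wrist_force: [1.0, -0.1, 0.4]
gripper_width: -0.0001
```

```bash
python3 - <<'E'
from h import *
goal(.6149,-.0513,.0945,266.55); c=cap('wrist','w7'); cap('scene','s7'); big(load('s7'),'s7z',210,150,370,270,5)
print('jar',onz(load('s6'),312,243,.1))
E
```

```text
inc [-0.0543  0.0039  0.1638] turn -0.0004 | at [ 0.6137 -0.1056  0.2583] ang 266.5 F [ 1.  -0.1  0.4] w -0.0001 t 7.7
jar [0.7317486  0.05022719 0.1       ]
```

View pics/w7.png

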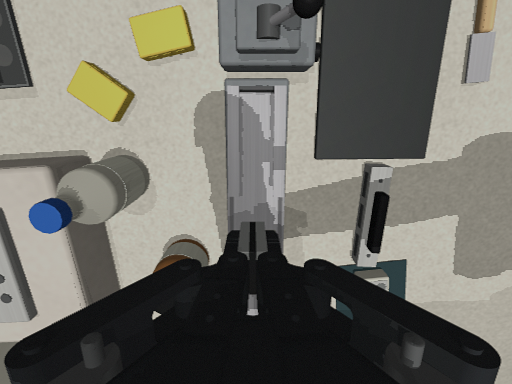

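View pics/s7z.png

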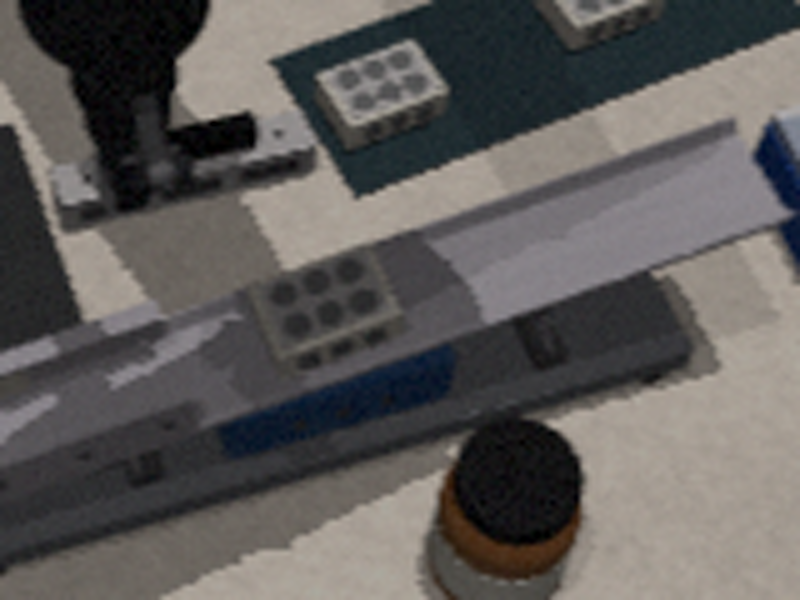

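```bash
python3 - <<'E'
from h import *
np.set_printoptions(precision=4,suppress=True)
c=load('s7')
for p in[(248,290),(375,247),(403,308),(288,352)]: 
    q=(210+p[0]/5,150+p[1]/5); 
    print(onz(c,*q,.119))
print('w5 floor cols');w=load('w7')
goal(.618,-.002,.17,266.55)
print('plate corners',onz(w,316,157,.012),onz(w,425,157,.012))
print('edge',[onz(w,*p,.028) for p in [(366,164),(393,166)]],[onz(w,*p,.05) for p in [(375,192),(388,192),(367,254),(380,255)]])
E
```

```text
[ 0.5993 -0.0365  0.119 ]
[0.599  0.0357 0.119 ]
[0.6387 0.0333 0.119 ]
[ 0.6411 -0.032   0.119 ]
w5 floor cols
inc [-0.1029 -0.0004  0.0828] turn -0.0006 | at [ 0.6112 -0.1048  0.2527] ang 266.48 F [ 0.3 -0.2 -0.1] w -0.0001 t 7.8
plate corners [ 0.525  -0.1065  0.012 ] [ 0.3677 -0.0972  0.012 ]
edge [array([ 0.4586, -0.0953,  0.028 ]), array([ 0.4207, -0.0902,  0.028 ])] [array([ 0.4532, -0.0605,  0.05  ]), array([ 0.4357, -0.0595,  0.05  ]), array([0.4586, 0.0336, 0.05  ]), array([0.4397, 0.0362, 0.05  ])]
```

Request:
apply_moves:
  increments:
    - [-0.04,0,0,0]
    - [-0.08,0,0.02,0]
    - [-0.104,-0.001,0.05,0]
    - [-0.104,-0.001,0.08,0]
    - [-0.104,-0.001,0.11,0]
    - [-0.104,-0.001,0.135,0]
    - [-0.104,-0.001,0.1515,0]
    - [-0.104,-0.001,0.1515,0]
    - [-0.104,-0.001,0.1515,0]
  hand: 1
  grip_force: 30

```text
clock: 8.7
position: [0.6182, -0.0008, 0.0998]
orientation: [-0.001, -0.685, 0.728, 0.0]
wrist_force: [0.1, 0.1, -0.2]
gripper_width: 0.0853
```

```bash
python3 - <<'E'
from h import *
goal(.618,-.001,.101,266.55); c=cap('side','si8'); cap('scene','s8'); big(load('si8'),'si8',170,110,330,230,5);big(load('s8'),'s8z',210,150,370,270,5)
E
```

```text
inc [ 0.0002  0.0002 -0.0012] turn -0.0001 | at [ 0.6182 -0.0008  0.0998] ang 266.54 F [ 0.1  0.1 -0.2] w 0.0853 t 8.7
```

View pics/si8.png

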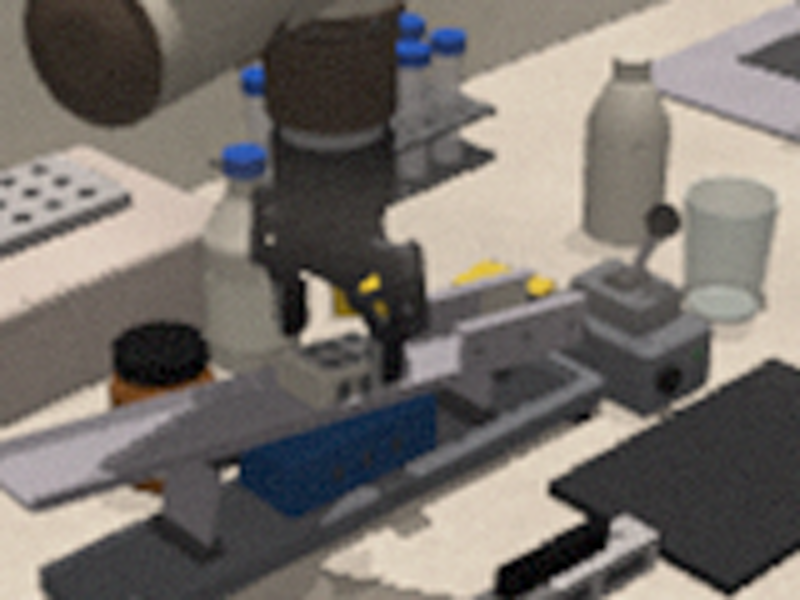

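View pics/s8z.png

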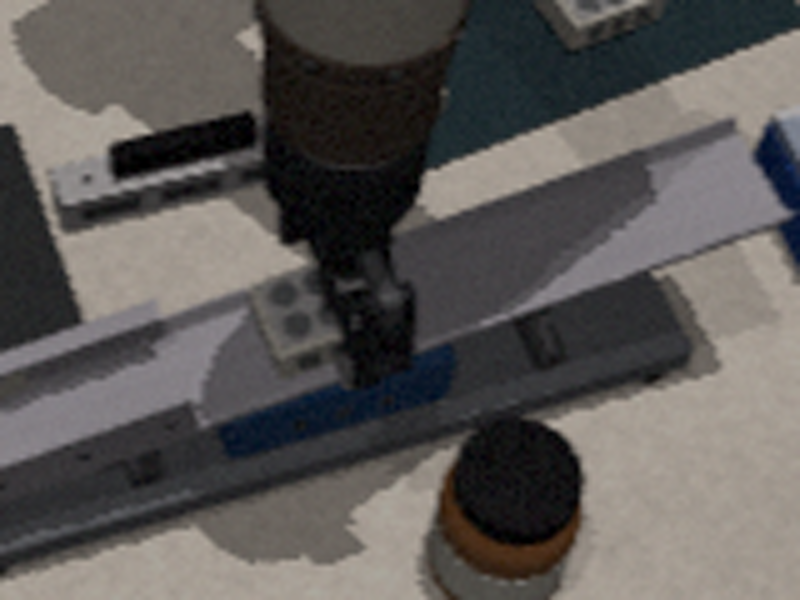

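Request:
apply_moves:
  increments:
    - [0,0,0,0]
    - [0,0,0,0]
    - [0,0,0,0]
    - [0,0,0,0]
    - [0,0,0,0]
    - [0,0,0,0]
    - [0,0,0,0]
  hand: -1
  grip_force: 30

```text
clock: 9.5
position: [0.6191, -0.0003, 0.1017]
orientation: [0.0, -0.686, 0.728, -0.0]
wrist_force: [-1.6, 0.9, 5.3]
gripper_width: 0.0474
```

Request:
apply_moves:
  increments:
    - [0,0,-0.01,0]
    - [0,0,-0.03,0]
    - [0,0,-0.05,0]
    - [0,0,-0.08,0]
    - [0,0,-0.11,0]
    - [0,0,-0.13,0]
    - [0,0,-0.13,0]
    - [0,0,-0.13,0]

```text
clock: 10.3
position: [0.6181, -0.0003, 0.2302]
orientation: [-0.0, -0.685, 0.728, 0.001]
wrist_force: [0.2, 0.9, -2.0]
gripper_width: 0.0473
```

```bash
python3 - <<'E'
from h import *
goal(.46,-.22,.23,266.55); c=cap('side','si9'); cap('wrist','w9'); big(load('si9'),'si9',170,70,330,190,5)
E
```

```text
inc [2.289e-01 1.445e-01 2.000e-04] turn -0.0003 | at [ 6.181e-01 -3.000e-04  2.302e-01] ang 266.52 F [ 0.2  0.9 -2. ] w 0.0473 t 10.3
```

View pics/si9.png

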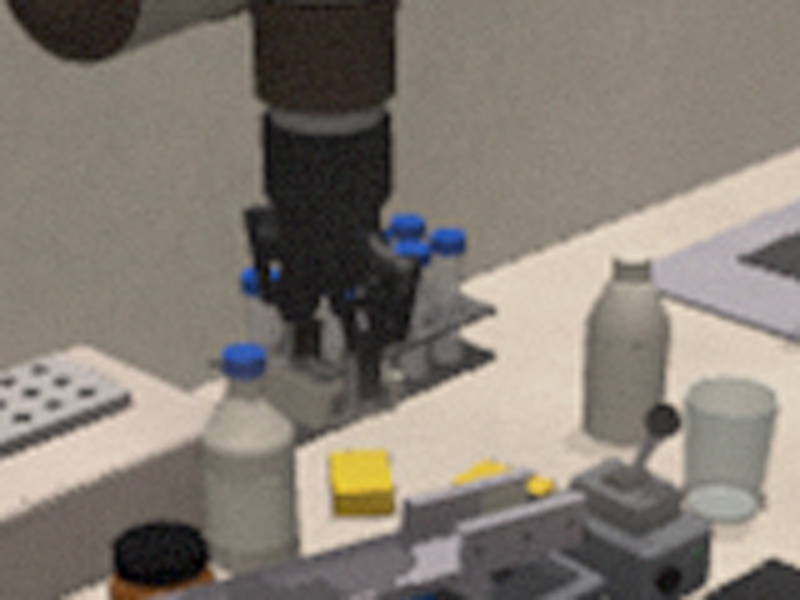

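View pics/w9.png

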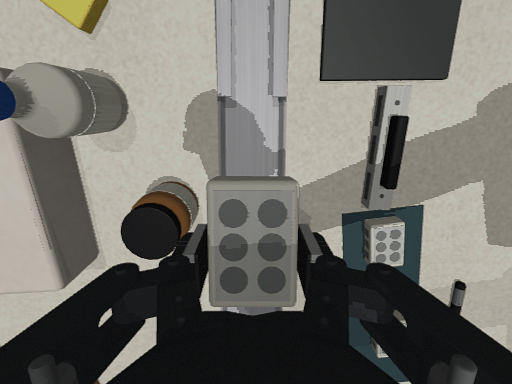

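Request:
apply_moves:
  increments:
    - [0.035,0.028,0,0]
    - [0.07,0.056,0,0]
    - [0.105,0.084,0,0]
    - [0.14,0.112,0,0]
    - [0.175,0.14,0,0]
    - [0.21,0.168,0,0]
    - [0.233,0.186,0,0]
    - [0.233,0.186,0.05,0]
    - [0.233,0.186,0.1,0]
    - [0.233,0.186,0.14,0]
    - [0.233,0.186,0.16,0]
    - [0.233,0.186,0.16,0]

```text
clock: 11.6
position: [0.4155, -0.2211, 0.067]
orientation: [-0.003, -0.685, 0.728, 0.004]
wrist_force: [-0.3, 1.2, -1.0]
gripper_width: 0.0475
```

```bash
python3 - <<'E'
from h import *
goal(.418,-.222,.0215,266.55); c=cap('side','si10'); cap('wrist','w10'); big(load('si10'),'si10',230,130,390,250,5)
w=load('w10')
E
```

```text
inc [ 0.0008 -0.003   0.0454] turn -0.0004 | at [ 0.4155 -0.2211  0.067 ] ang 266.5 F [-0.3  1.2 -1. ] w 0.0475 t 11.6
```

View pics/si10.png

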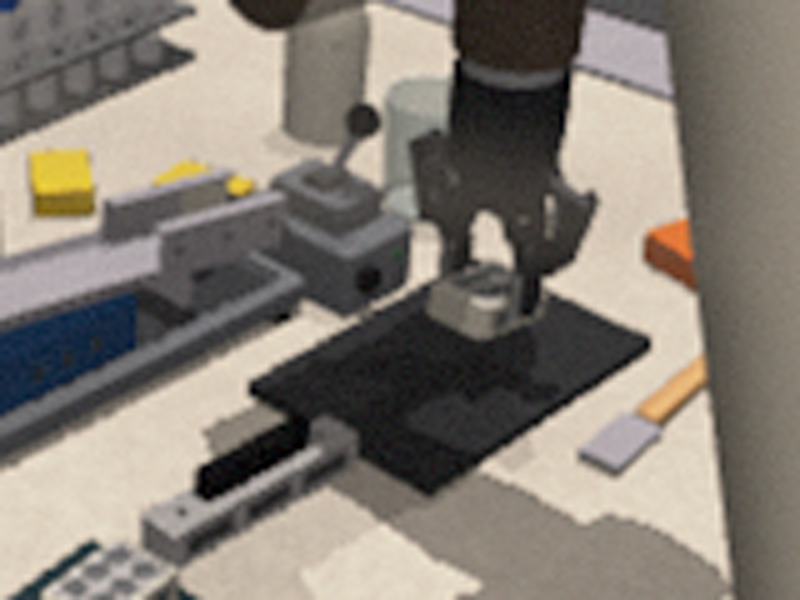

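View pics/w10.png

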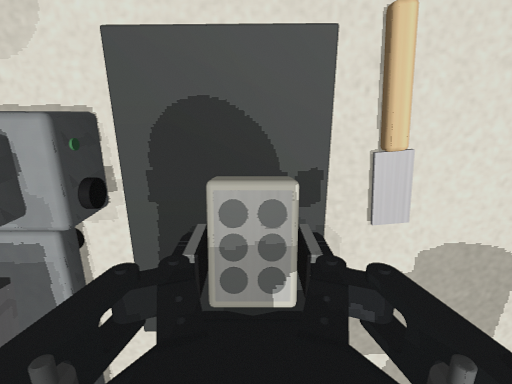

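Request:
apply_moves:
  increments:
    - [0,0,0.015,0]
    - [0,0,0.03,0]
    - [0,0,0.036,0]
    - [0,0,0.04,0]
    - [0,0,0.043,0]
    - [0,0,0.045,0]
    - [0,0,0.045,0]
    - [0,0,0.045,0]
  grip_force: 20

```text
clock: 12.5
position: [0.4193, -0.2218, 0.0261]
orientation: [0.0, -0.686, 0.728, -0.0]
wrist_force: [-0.0, 0.2, -0.5]
gripper_width: 0.0472
```

```bash
python3 - <<'E'
from h import *
goal(.418,-.222,.0215,266.55); c=cap('side','si11'); big(load('si11'),'si11',250,130,390,250,5.5)
E
```

```text
inc [0.0003 0.0013 0.0046] turn 0.0 | at [ 0.4193 -0.2218  0.0261] ang 266.55 F [-0.   0.2 -0.5] w 0.0472 t 12.5
```

View pics/si11.png

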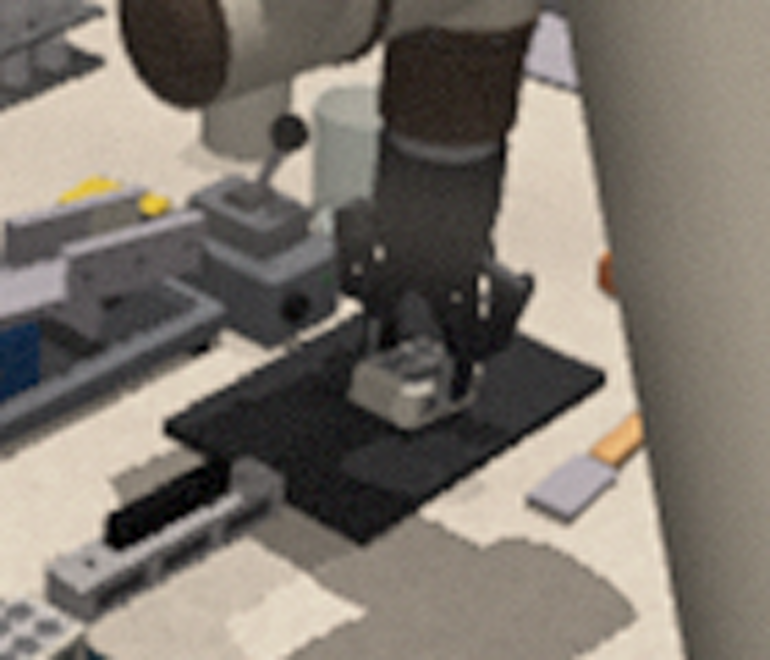

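Request:
apply_moves:
  increments:
    - [0,0,0.002,0]
    - [0,0,0.004,0]
    - [0,0,0.006,0]
    - [0,0,0.006,0]
    - [0,0,0.006,0]

```text
clock: 13.05
position: [0.4203, -0.2214, 0.0213]
orientation: [0.001, -0.686, 0.728, -0.001]
wrist_force: [-2.0, 5.1, 11.0]
gripper_width: 0.0472
```

```bash
python3 - <<'E'
from h import *
goal(.418,-.222,.0215,266.55); c=cap('side','si12'); big(load('si12'),'si12',250,130,390,250,5.5)
E
```

```text
inc [ 0.0007  0.0023 -0.0002] turn 0.0005 | at [ 0.4203 -0.2214  0.0213] ang 266.6 F [-2.   5.1 11. ] w 0.0472 t 13.05
```

View pics/si12.png

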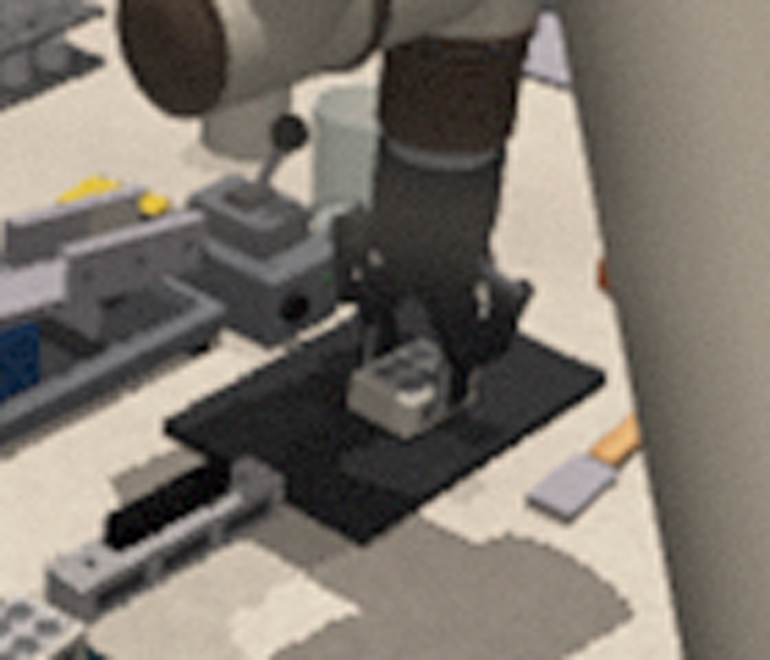

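Request:
apply_moves:
  increments:
    - [0,0,-0.001,0]
    - [0,0,-0.001,0]
    - [0,0,-0.001,0]
    - [0,0,-0.001,0]
    - [0,0,-0.001,0]
    - [0,0,-0.02,0]
    - [0,0,-0.05,0]
    - [0,0,-0.1,0]
    - [0,0,-0.15,0]
    - [-0.03,0,-0.19,0]
    - [-0.08,0,-0.23,0]
    - [-0.08,0,-0.23,0]
  hand: 1

```text
clock: 14.3
position: [0.4254, -0.1403, 0.2538]
orientation: [0.003, -0.686, 0.727, -0.003]
wrist_force: [0.9, -0.7, 0.1]
gripper_width: 0.085
```

Request:
apply_moves:
  increments:
    - [-0.05,-0.005,0,0]
    - [-0.1,-0.01,0,0]
    - [-0.13,-0.015,0,0]
    - [-0.13,-0.015,0,0]
    - [-0.13,-0.015,0,0]

```text
clock: 14.8
position: [0.4462, -0.0128, 0.2488]
orientation: [-0.001, -0.686, 0.728, 0.001]
wrist_force: [0.1, -0.6, 0.2]
gripper_width: 0.0854
```

```bash
python3 - <<'E'
from h import *
goal(.4467,-.012,.08,266.55); cap('wrist','w13'); cap('scene','s13'); big(load('s13'),'s13z',110,100,310,250,4)
E
```

```text
inc [-0.0009 -0.0009  0.1688] turn 0.0006 | at [ 0.4462 -0.0128  0.2488] ang 266.62 F [ 0.1 -0.6  0.2] w 0.0854 t 14.8
```

View pics/w13.png

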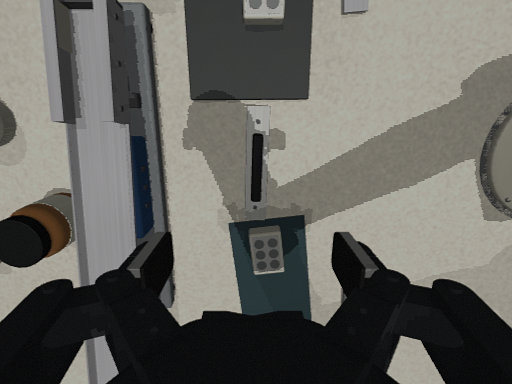

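View pics/s13z.png

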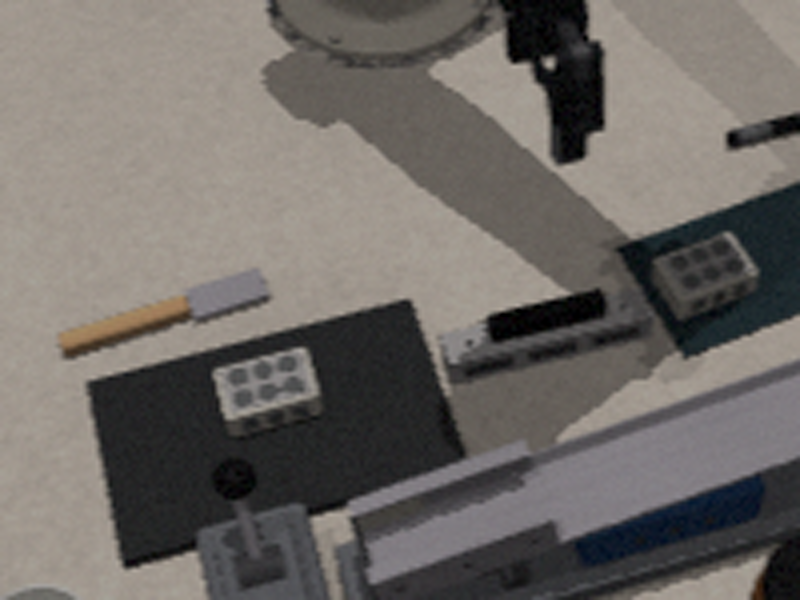

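Jam lies flat on the plate (scene crop 268,388), straightedge rib in the wrist view at (257,168), cart1 at (266,250). I measure these.

```bash
python3 - <<'E'
from h import *
np.set_printoptions(precision=4,suppress=True)
c=load('w13'); im=c['color']; g=cv2.cvtColor(im,cv2.COLOR_RGB2GRAY)
def rect(mask,z,roi):
    m=np.zeros_like(g);x0,y0,x1,y1=roi;m[y0:y1,x0:x1]=mask[y0:y1,x0:x1].astype(np.uint8)*255
    cs,_=cv2.findContours(m,cv2.RETR_EXTERNAL,cv2.CHAIN_APPROX_NONE); k=max(cs,key=cv2.contourArea)
    P=np.array([onz(c,u,v,z)[:2] for u,v in k[:,0,:]],np.float32)
    R=cv2.minAreaRect(P*1000); return R
print('rib',rect(g<25,.05,(240,125,275,210)))
sc=load('s13')
A=lambda u,v:(110+u/4,100+v/4)
print('jam top',*[onz(sc,*A(*p),.038) for p in[(212,370),(307,347),(322,388),(225,415)]])
print('c1 top w',*[onz(c,*p,.029) for p in[(248,229),(280,226),(284,273),(254,275)]])
print('edge bar top w',*[onz(c,*p,.028) for p in[(246,105),(270,106),(244,211),(265,212)]])
big(c,'w13z',215,80,315,320,2.5)
E
```

```text
rib ((442.1378479003906, -11.986015319824219), (87.19412231445312, 12.457653045654297), 84.82736206054688)
jam top [ 0.399  -0.2552  0.038 ] [ 0.4044 -0.1854  0.038 ] [ 0.4436 -0.1857  0.038 ] [ 0.4407 -0.2563  0.038 ]
c1 top w [0.4591 0.0824 0.029 ] [0.412  0.0805 0.029 ] [0.4082 0.1595 0.029 ] [0.4546 0.1603 0.029 ]
edge bar top w [ 0.4508 -0.0913  0.028 ] [ 0.4198 -0.0882  0.028 ] [0.4631 0.0544 0.028 ] [0.4329 0.0577 0.028 ]
```

View pics/w13z.png

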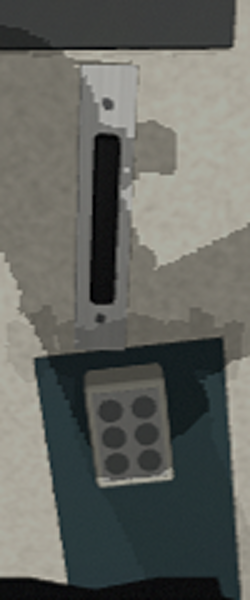

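Request:
apply_moves:
  increments:
    - [0,0.003,0.04,0.015]
    - [0,0.003,0.09,0.015]
    - [0,0.003,0.13,0.015]
    - [0,0.003,0.17,0.015]
    - [0,0.003,0.195,0.015]
    - [0,0.003,0.21,0.015]
    - [0,0.003,0.216,0.015]
    - [0,0.003,0.216,0.015]
    - [0,0.003,0.216,0.015]

```text
clock: 15.8
position: [0.4443, -0.0131, 0.0345]
orientation: [0.001, -0.674, 0.739, -0.0]
wrist_force: [0.0, -0.6, -0.4]
gripper_width: 0.0852
```

Request:
apply_moves:
  increments:
    - [0,0,0,0]
    - [0,0,0,0]
    - [0,0,0,0]
    - [0,0,0,0]
    - [0,0,0,0]
    - [0,0,0,0]
    - [0,0,0,0]
    - [0,0,0,0]
    - [0,0,0,0]
  hand: -1
  grip_force: 60

```text
clock: 16.7
position: [0.4432, -0.0129, 0.0338]
orientation: [-0.0, -0.674, 0.739, 0.0]
wrist_force: [-1.7, 0.7, 3.2]
gripper_width: 0.0125
```

```bash
python3 - <<'E'
from h import *
goal(.466,-.224,.12,266.55); cap('wrist','w14'); cap('side','si14'); big(load('si14'),'si14z',180,130,360,280,4)
E
```

```text
inc [ 0.2082 -0.042  -0.0862] turn -0.0151 | at [ 0.4432 -0.0129  0.0338] ang 264.74 F [-1.7  0.7  3.2] w 0.0125 t 16.7
```

View pics/w14.png

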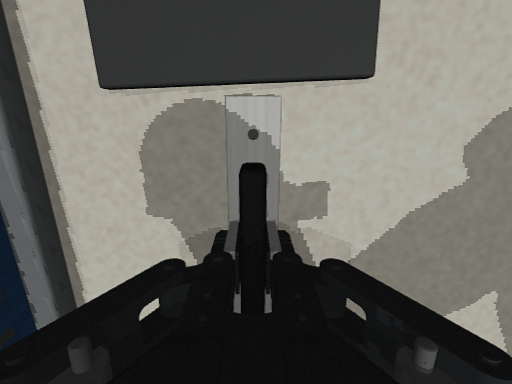

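View pics/si14z.png

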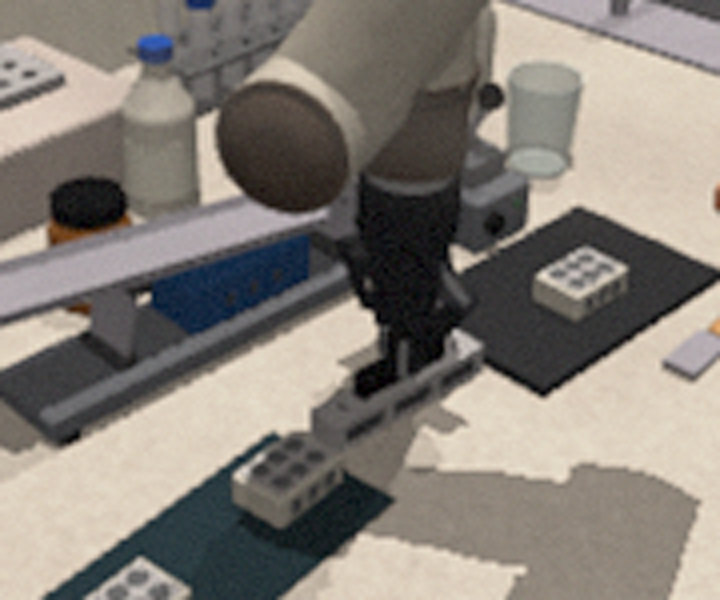

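Request:
apply_moves:
  increments:
    - [0,0,-0.02,0]
    - [0,0,-0.06,0]
    - [0,0,-0.09,0]
    - [0.03,-0.006,-0.1,0]
    - [0.07,-0.014,-0.1,-0.005]
    - [0.11,-0.022,-0.1,-0.01]
    - [0.15,-0.03,-0.1,-0.015]
    - [0.19,-0.038,-0.1,-0.015]
    - [0.208,-0.042,-0.1,-0.015]
    - [0.208,-0.042,-0.09,-0.015]
    - [0.208,-0.042,-0.08,-0.015]
    - [0.208,-0.042,-0.08,-0.015]

```text
clock: 18.0
position: [0.4645, -0.2226, 0.1114]
orientation: [-0.001, -0.686, 0.728, 0.002]
wrist_force: [-0.1, 0.9, -2.4]
gripper_width: 0.0122
```

```bash
python3 - <<'E'
from h import *
goal(.466,-.224,.046,266.55); cap('wrist','w15'); cap('scene','s15'); big(load('s15'),'s15z',130,160,250,250,6);cap('side','si15'); big(load('si15'),'si15z',240,110,400,230,5)
E
```

```text
inc [ 0.0013 -0.0019  0.0653] turn 0.0 | at [ 0.4645 -0.2226  0.1114] ang 266.55 F [-0.1  0.9 -2.4] w 0.0122 t 18.0
```

View pics/w15.png

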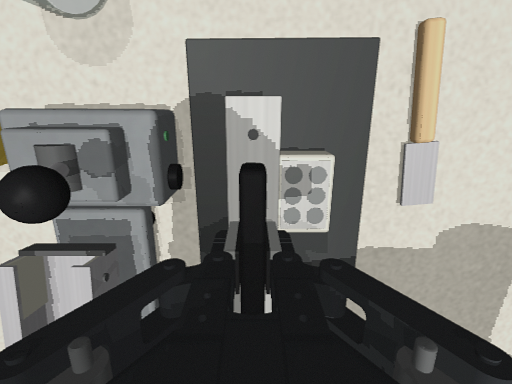

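View pics/si15z.png

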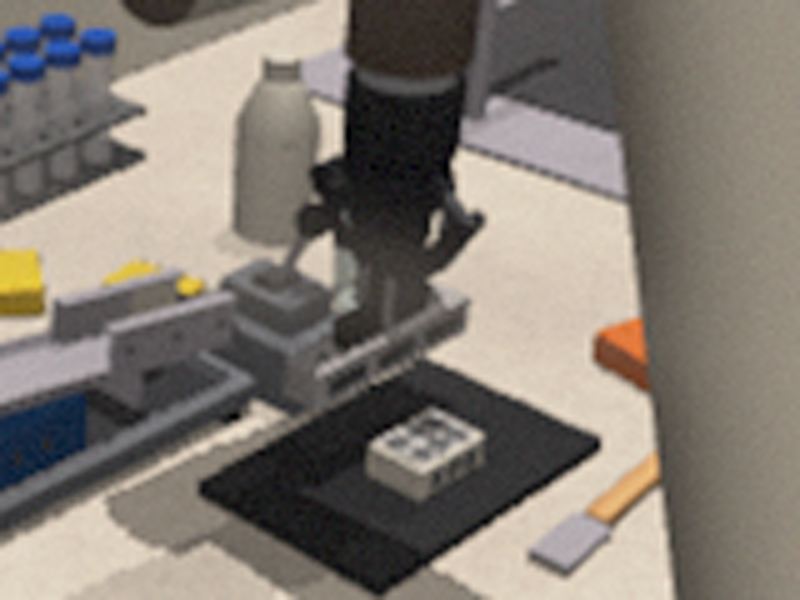

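View pics/s15z.png

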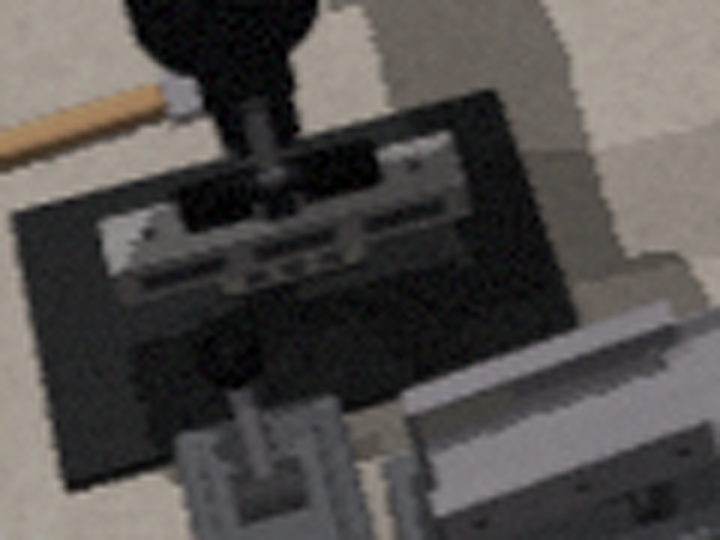

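```bash
python3 - <<'E'
from h import *
np.set_printoptions(precision=4,suppress=True)
c=load('w15');big(c,'w15z',210,80,350,250,4)
print([onz(c,*p,.038) for p in[(334,155),(329,231)]])
ztop=.1114-.034+.028
print([onz(c,*p,ztop) for p in[(226,97),(281,97),(281,150),(280,220)]])
E
```

```text
[array([ 0.3978, -0.2544,  0.038 ]), array([ 0.4005, -0.1875,  0.038 ])]
[array([ 0.4753, -0.3002,  0.1054]), array([ 0.4467, -0.2984,  0.1054]), array([ 0.4475, -0.2708,  0.1054]), array([ 0.4493, -0.2293,  0.1054])]
```

View pics/w15z.png

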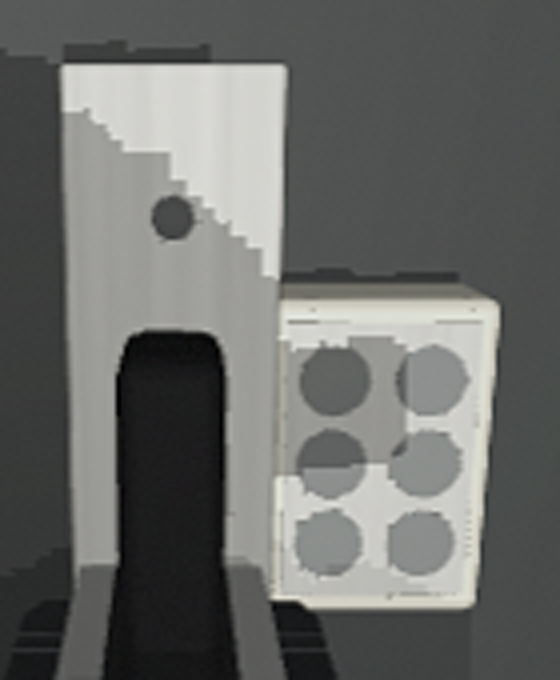

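Request:
apply_moves:
  increments:
    - [0.001,-0.006,0,0]
    - [0.001,-0.006,0.02,0]
    - [0.001,-0.006,0.04,0]
    - [0.001,-0.006,0.055,0]
    - [0.001,-0.006,0.06,0]
    - [0.001,-0.006,0.063,0]
    - [0.001,-0.006,0.065,0]
    - [0.001,-0.006,0.065,0]
    - [0.001,-0.006,0.065,0]

```text
clock: 19.05
position: [0.4729, -0.2252, 0.0495]
orientation: [0.0, -0.686, 0.728, -0.001]
wrist_force: [0.8, 0.3, -3.4]
gripper_width: 0.0122
```

```bash
python3 - <<'E'
from h import *
goal(.46,-.222,.046,266.55); cap('wrist','w16'); big(load('w16'),'w16z',150,0,350,150,4)
E
```

```text
inc [-0.0025  0.0131  0.0035] turn 0.0 | at [ 0.4729 -0.2252  0.0495] ang 266.56 F [ 0.8  0.3 -3.4] w 0.0122 t 19.05
```

View pics/w16.png

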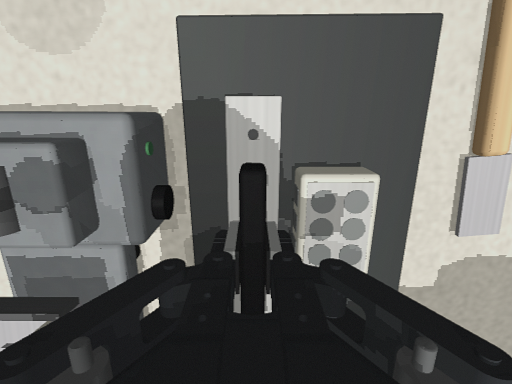

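Request:
apply_moves:
  increments:
    - [0,0,0.002,0]
    - [0,0,0.0033,0]
    - [0,0,0.0033,0]
    - [0,0.002,0.0033,0]
    - [0,0.004,0.0033,0]
    - [0,0.006,0.0033,0]
    - [0,0.008,0.0033,0]
    - [0,0.009,0.0033,0]
    - [0,0.01,0.0033,0]
    - [0,0.011,0.0033,0]
    - [0,0.011,0.0033,0]
    - [0,0.011,0.0033,0]

```text
clock: 20.3
position: [0.4617, -0.2246, 0.0458]
orientation: [0.0, -0.686, 0.728, -0.0]
wrist_force: [1.7, 0.1, 2.0]
gripper_width: 0.0125
```

```bash
python3 - <<'E'
from h import *
goal(.46,-.222,.046,266.55); cap('wrist','w17'); big(load('w17'),'w17z',200,70,400,270,3)
E
```

```text
inc [-0.0025  0.0019 -0.0002] turn 0.0001 | at [ 0.4617 -0.2246  0.0458] ang 266.56 F [1.7 0.1 2. ] w 0.0125 t 20.3
```

View pics/w17z.png

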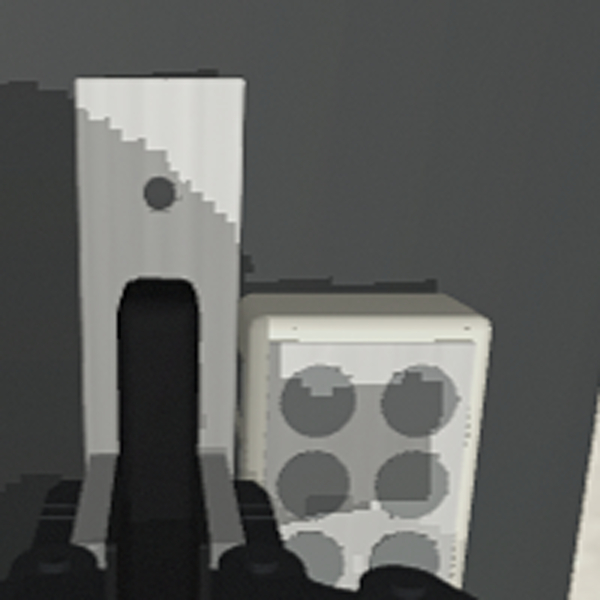

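Request:
apply_moves:
  increments:
    - [0,0.001,0,0]
    - [0,0.002,0,0]
    - [0,0.002,0,0]
    - [0,0.002,0,0]

```text
clock: 20.75
position: [0.4598, -0.2244, 0.0457]
orientation: [0.0, -0.686, 0.728, -0.0]
wrist_force: [1.3, -1.0, 2.9]
gripper_width: 0.0126
```

Request:
apply_moves:
  increments:
    - [0,0,0,0]
    - [0,0,0,0]
    - [0,0,0,0]
    - [0,0,0,0]
    - [0,0,0,0]
    - [0,0,-0.02,0]
    - [0,0,-0.06,0]
    - [0,0,-0.1,0]
    - [0,0,-0.14,0]
    - [-0.03,0,-0.18,0]
    - [-0.08,0,-0.21,0]
    - [-0.08,0,-0.21,0]
  hand: 1

```text
clock: 21.95
position: [0.4658, -0.1423, 0.2596]
orientation: [0.003, -0.687, 0.727, -0.003]
wrist_force: [0.0, -0.4, -0.3]
gripper_width: 0.0852
```

```bash
python3 - <<'E'
from h import *
goal(.435,.12,.2,266.55); cap('wrist','w18'); big(load('w18'),'w18z',150,60,400,260,3)
E
```

```text
inc [-0.2601  0.0462  0.0594] turn 0.0015 | at [ 0.4658 -0.1423  0.2596] ang 266.73 F [ 0.  -0.4 -0.3] w 0.0852 t 21.95
```

View pics/w18z.png

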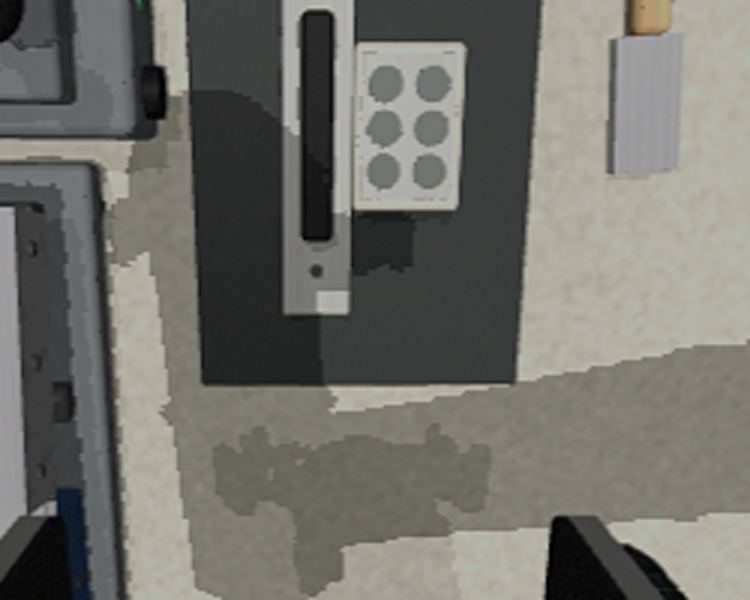

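Straightedge flush along the jam's far side (crop seam at x≈353), spanning it. Now a fresh look at the mat.

Request:
apply_moves:
  increments:
    - [-0.05,0.005,0,-0.01]
    - [-0.1,0.01,0,-0.02]
    - [-0.15,0.015,0,-0.03]
    - [-0.2,0.02,0,-0.04]
    - [-0.25,0.025,0,-0.05]
    - [-0.3,0.03,0,-0.05]
    - [-0.34,0.035,0,-0.05]
    - [-0.34,0.035,0,-0.05]
    - [-0.34,0.035,0,-0.05]

```text
clock: 22.9
position: [0.4492, 0.1969, 0.2539]
orientation: [0.002, 0.723, -0.691, -0.0]
wrist_force: [-0.9, -0.7, -1.0]
gripper_width: 0.0853
```

```bash
cat >> h.py <<'E'
def carts(c,z=.029,roi=(0,0,512,260)):
    # silver/white tops: bright, low saturation
    hsv=cv2.cvtColor(c['color'],cv2.COLOR_RGB2HSV); return hsv
E
python3 - <<'E'
from h import *
goal(.435,.12,.2,272.7); cap('wrist','w19'); cap('scene','s19'); big(load('s19'),'s19z',240,110,400,230,5)
E
```

```text
inc [0.0761 0.0176 0.0541] turn -0.0007 | at [0.4492 0.1969 0.2539] ang 272.61 F [-0.9 -0.7 -1. ] w 0.0853 t 22.9
```

View pics/w19.png

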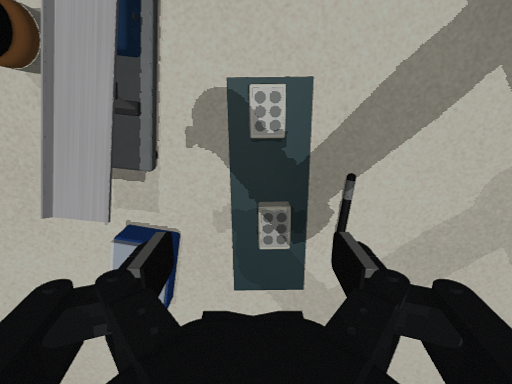

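View pics/s19z.png

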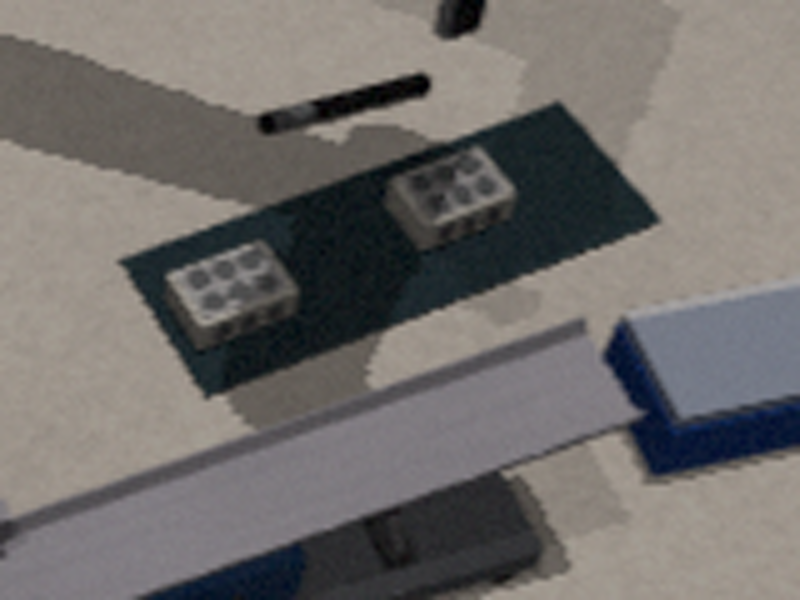

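```bash
cat >> h.py <<'E'
def blob(c,roi,thr,z):
    x0,y0,x1,y1=roi; g=cv2.cvtColor(c['color'],cv2.COLOR_RGB2GRAY); m=np.zeros_like(g); m[y0:y1,x0:x1]=(g[y0:y1,x0:x1]>thr)*255
    m=cv2.morphologyEx(m,cv2.MORPH_CLOSE,np.ones((9,9)))
    cs,_=cv2.findContours(m,cv2.RETR_EXTERNAL,cv2.CHAIN_APPROX_NONE); k=max(cs,key=cv2.contourArea)
    P=np.array([onz(c,u,v,z)[:2] for u,v in k[:,0,:]],np.float32)
    print(cv2.boundingRect(k),cv2.minAreaRect(P*1000))
E
python3 - <<'E'
from h import *
np.set_printoptions(precision=4,suppress=True)
c=load('w19')
blob(c,(240,80,295,142),75,.029); blob(c,(245,198,300,255),75,.029)
big(c,'w19z',215,65,325,265,3)
s=load('s19')
A=lambda u,v:(240+u/5,110+v/5)
print('c1',np.mean([onz(s,*A(*p),.029) for p in[(165,278),(263,240),(298,288),(198,326)]],0)); print('c2',np.mean([onz(s,*A(*p),.029) for p in[(387,187),(483,147),(516,188),(425,230)]],0))
E
```

```text
(249, 84, 37, 54) ((433.6963195800781, 125.20272064208984), (48.23611068725586, 67.03093719482422), 2.6544606685638428)
(258, 202, 33, 48) ((413.6708068847656, 288.27825927734375), (47.57725143432617, 75.62162780761719), 2.9788782596588135)
c1 [0.4358 0.1229 0.029 ]
c2 [0.4167 0.2892 0.029 ]
```

View pics/w19z.png

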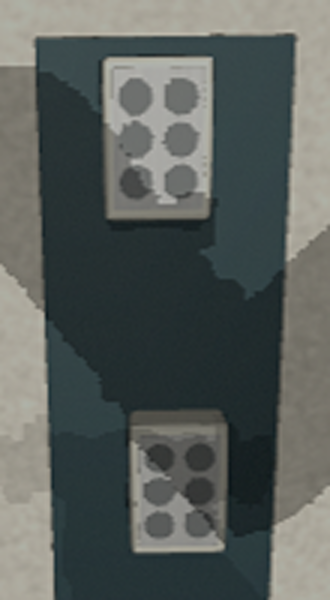

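Request:
apply_moves:
  increments:
    - [0.04,0.01,0.03,0]
    - [0.0726,0.018,0.06,0]
    - [0.0726,0.018,0.1,0]
    - [0.0726,0.018,0.14,0]
    - [0.0726,0.018,0.18,0]
    - [0.0726,0.018,0.21,0]
    - [0.0726,0.018,0.225,0]
    - [0.0726,0.018,0.235,0]
    - [0.0726,0.018,0.239,0]
    - [0.0726,0.018,0.239,0]
    - [0.0726,0.018,0.239,0]

```text
clock: 24.1
position: [0.4356, 0.1238, 0.0173]
orientation: [-0.001, 0.723, -0.691, 0.0]
wrist_force: [-0.1, -0.4, 1.3]
gripper_width: 0.0853
```

```bash
python3 - <<'E'
from h import *
goal(.4345,.1235,.014,272.7); cap('side','si20'); big(load('si20'),'si20z',180,180,340,300,5)
E
```

```text
inc [0.0003 0.0012 0.0033] turn -0.0014 | at [0.4356 0.1238 0.0173] ang 272.53 F [-0.1 -0.4  1.3] w 0.0853 t 24.1
```

View pics/si20z.png

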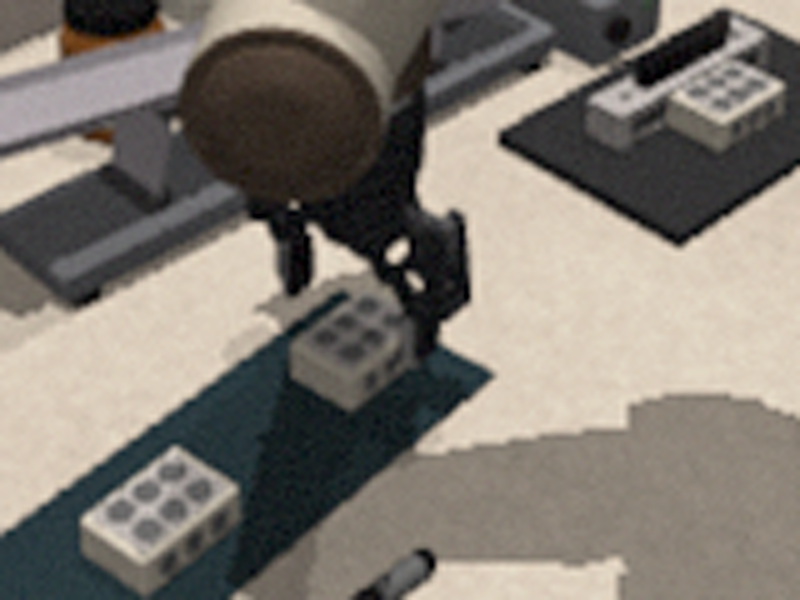

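Request:
apply_moves:
  increments:
    - [0,0.001,0.002,0]
    - [0,0.001,0.002,0]
    - [0,0.001,0.002,0]
    - [0,0.001,0.002,0]
    - [0,0.001,0.002,0]
    - [0,0.001,0.002,0]
    - [0,0.001,0.002,0]
    - [0,0.001,0.002,0]
  hand: -1
  grip_force: 30

```text
clock: 24.95
position: [0.434, 0.1237, 0.0149]
orientation: [-0.0, 0.723, -0.691, 0.0]
wrist_force: [-2.0, -0.3, 6.1]
gripper_width: 0.0471
```

Request:
apply_moves:
  increments:
    - [0,0,-0.02,0]
    - [0,0,-0.06,0]
    - [0,0,-0.1,0]
    - [0,0,-0.14,0]
    - [0,0,-0.18,0]
    - [0,0,-0.2,0]
    - [0,0,-0.2,0]
    - [0,0,-0.2,0]

```text
clock: 25.75
position: [0.4332, 0.1234, 0.2135]
orientation: [0.0, 0.722, -0.691, -0.001]
wrist_force: [-0.7, 0.3, -2.6]
gripper_width: 0.0474
```

```bash
python3 - <<'E'
from h import *
goal(.6185,-.0005,.2,266.55); cap('wrist','w21')
E
```

```text
inc [ 0.1319 -0.1797  0.0133] turn 0.0497 | at [0.4332 0.1234 0.2135] ang 272.51 F [-0.7  0.3 -2.6] w 0.0474 t 25.75
```

View pics/w21.png

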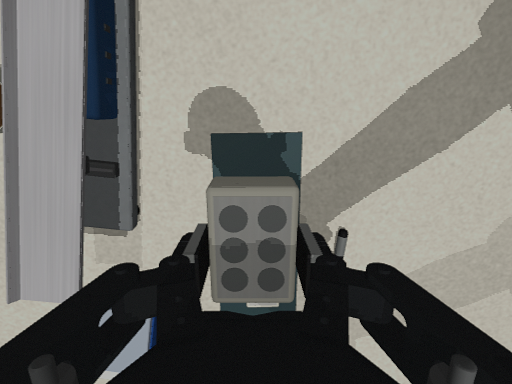

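Request:
apply_moves:
  increments:
    - [0.026,-0.036,0,0.01]
    - [0.052,-0.072,0,0.02]
    - [0.078,-0.108,0,0.03]
    - [0.104,-0.144,0,0.04]
    - [0.132,-0.18,0,0.05]
    - [0.132,-0.18,0.02,0.05]
    - [0.132,-0.18,0.05,0.05]
    - [0.132,-0.18,0.075,0.05]
    - [0.132,-0.18,0.085,0.05]
    - [0.132,-0.18,0.085,0.05]

```text
clock: 26.8
position: [0.618, -0.0006, 0.1262]
orientation: [-0.003, -0.685, 0.728, 0.002]
wrist_force: [-0.7, 1.2, -1.2]
gripper_width: 0.0475
```

```bash
python3 - <<'E'
from h import *
goal(.6185,-.0005,.105,266.55); cap('wrist','w22');cap('scene','s22'); big(load('s22'),'s22z',210,150,370,270,5)
E
```

```text
inc [-0.0002 -0.0007  0.0212] turn -0.0001 | at [ 6.180e-01 -6.000e-04  1.262e-01] ang 266.54 F [-0.7  1.2 -1.2] w 0.0475 t 26.8
```

View pics/w22.png

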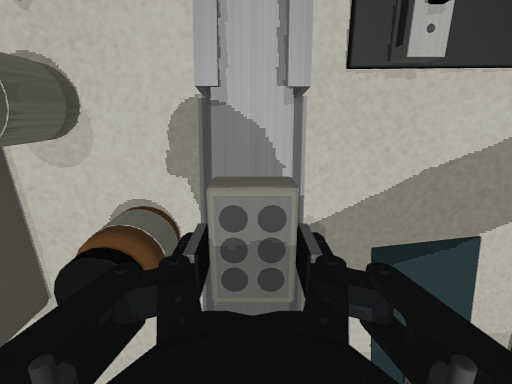

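View pics/s22z.png

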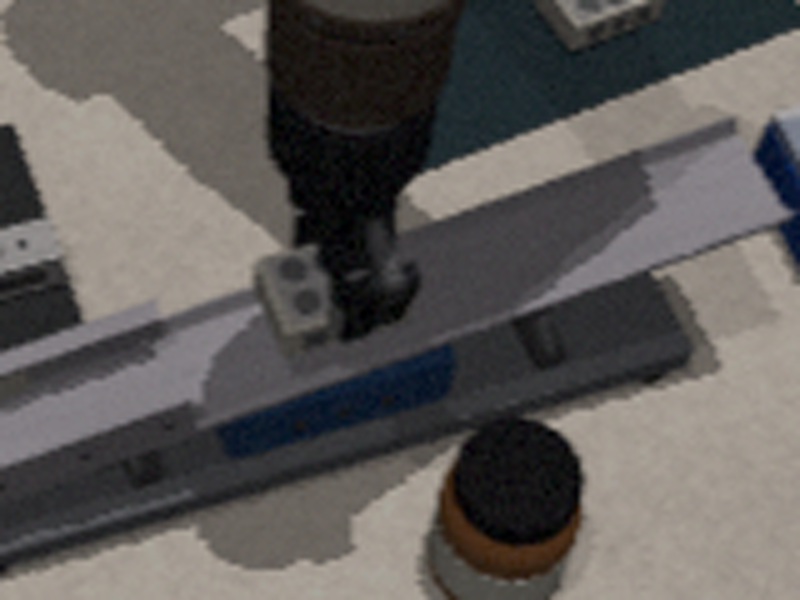

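Request:
apply_moves:
  increments:
    - [0,0,0.005,0]
    - [0,0,0.01,0]
    - [0,0,0.014,0]
    - [0,0,0.017,0]
    - [0,0,0.019,0]
    - [0,0,0.021,0]
    - [0,0,0.0215,0]
    - [0,0,0.0215,0]
  grip_force: 20

```text
clock: 27.7
position: [0.6197, -0.0005, 0.1093]
orientation: [-0.0, -0.686, 0.728, -0.0]
wrist_force: [-2.4, -0.9, 4.6]
gripper_width: 0.047
```

```bash
python3 - <<'E'
from h import *
goal(.6185,-.0005,.105,266.55); cap('side','si23'); big(load('si23'),'si23z',170,110,330,230,5)
E
```

```text
inc [0.0001 0.0012 0.0043] turn 0.0002 | at [ 6.197e-01 -5.000e-04  1.093e-01] ang 266.57 F [-2.4 -0.9  4.6] w 0.047 t 27.7
```

View pics/si23z.png

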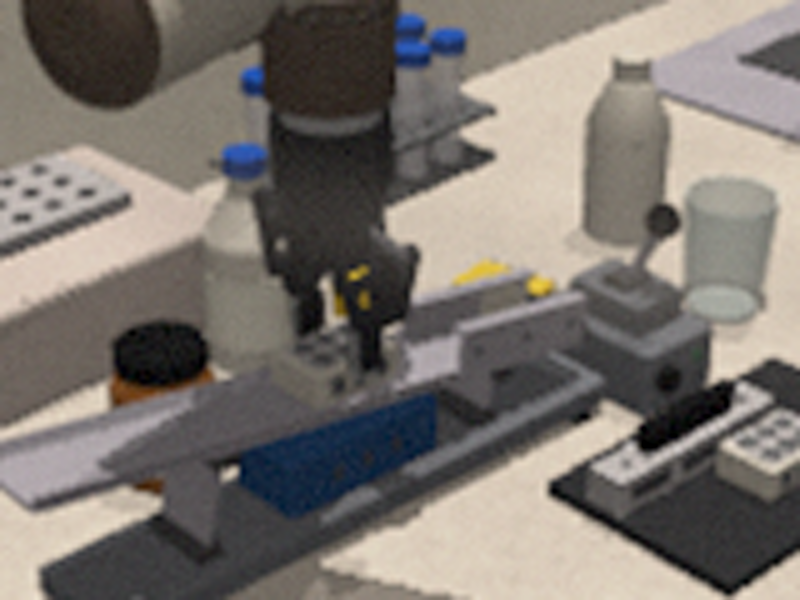

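Request:
apply_moves:
  increments:
    - [0,0,0.002,0]
    - [0,0,0.004,0]
    - [0,0,0.0055,0]
    - [0,0,0.0055,0]
    - [0,0,0.0055,0]

```text
clock: 28.25
position: [0.6198, -0.0023, 0.1047]
orientation: [-0.001, -0.686, 0.728, -0.001]
wrist_force: [-3.8, -6.5, 8.8]
gripper_width: 0.0474
```

```bash
python3 - <<'E'
from h import *
goal(.6185,-.0005,.105,266.55); cap('side','si24'); big(load('si24'),'si24z',170,110,330,230,5)
E
```

```text
inc [-0.0017  0.0014 -0.0003] turn 0.0002 | at [ 0.6198 -0.0023  0.1047] ang 266.57 F [-3.8 -6.5  8.8] w 0.0474 t 28.25
```

View pics/si24z.png

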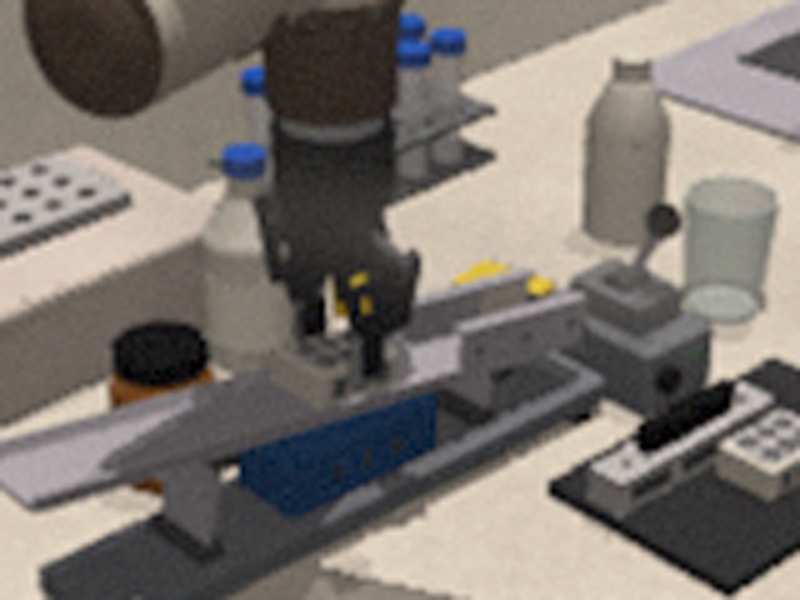

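Request:
apply_moves:
  increments:
    - [0,0,0,0]
    - [0,0,0,0]
    - [0,0,0,0]
    - [0,0,0,0]
    - [0,0,-0.01,0]
    - [0,0,-0.04,0]
    - [0,0,-0.08,0]
    - [0,0,-0.12,0]
    - [0,0,-0.15,0]
    - [0,0,-0.16,0]
    - [0,0,-0.16,0]
  hand: 1

```text
clock: 29.4
position: [0.6203, -0.0, 0.2647]
orientation: [0.002, -0.686, 0.728, -0.001]
wrist_force: [0.5, 0.5, -0.7]
gripper_width: 0.0855
```

```bash
python3 - <<'E'
from h import *
goal(.415,.36,.25,272.9); cap('scene','s25');big(load('s25'),'s25z',210,130,370,250,5); cap('wrist','w25')
E
```

```text
inc [-0.347   0.2266  0.0142] turn -0.0529 | at [ 0.6203 -0.      0.2647] ang 266.56 F [ 0.5  0.5 -0.7] w 0.0855 t 29.4
```

View pics/s25z.png

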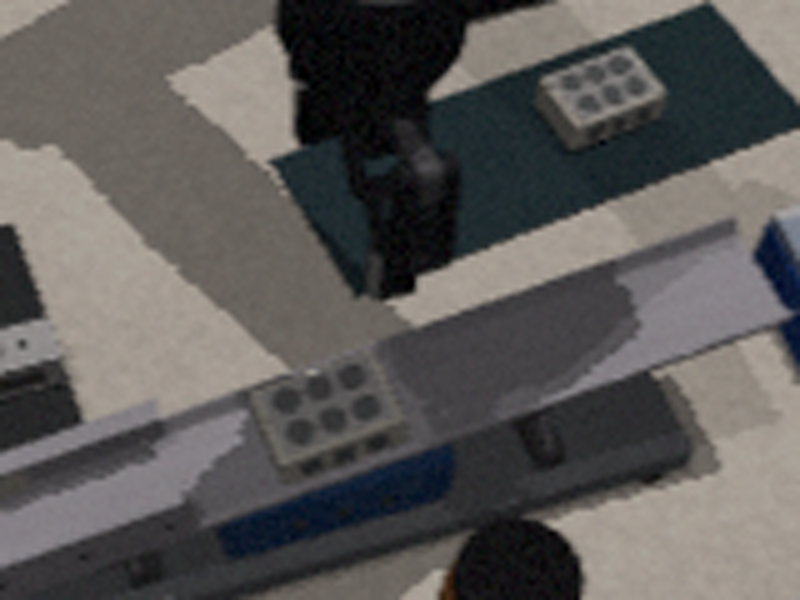

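View pics/w25.png

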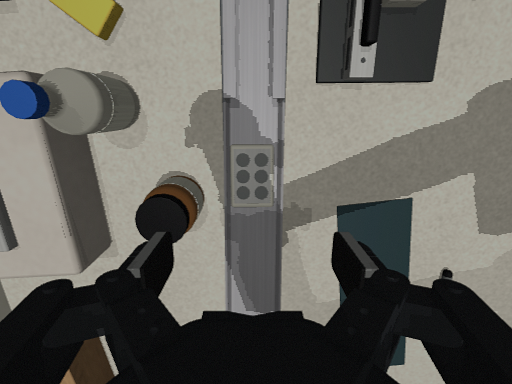

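Request:
apply_moves:
  increments:
    - [-0.035,0.028,0,-0.01]
    - [-0.07,0.056,0,-0.02]
    - [-0.105,0.084,0,-0.03]
    - [-0.14,0.112,0,-0.04]
    - [-0.175,0.14,0,-0.053]
    - [-0.21,0.168,0,-0.053]
    - [-0.245,0.196,0,-0.053]
    - [-0.276,0.2217,0,-0.053]
    - [-0.276,0.2217,0.05,-0.053]
    - [-0.276,0.2217,0.1,-0.053]
    - [-0.276,0.2217,0.12,-0.053]
    - [-0.276,0.2217,0.12,-0.053]

```text
clock: 30.7
position: [0.4123, 0.2858, 0.1375]
orientation: [0.006, 0.725, -0.689, 0.0]
wrist_force: [-0.1, 0.2, -0.1]
gripper_width: 0.0853
```

```bash
python3 - <<'E'
from h import *
np.set_printoptions(precision=4,suppress=True)
goal(.415,.289,.014,272.9); cap('wrist','w26');s=cap('side','si26');big(load('si26'),'si26z',150,190,310,310,5)
E
```

```text
inc [-0.0041 -0.0039  0.1234] turn -0.0001 | at [0.4123 0.2858 0.1375] ang 272.89 F [-0.1  0.2 -0.1] w 0.0853 t 30.7
```

View pics/w26.png

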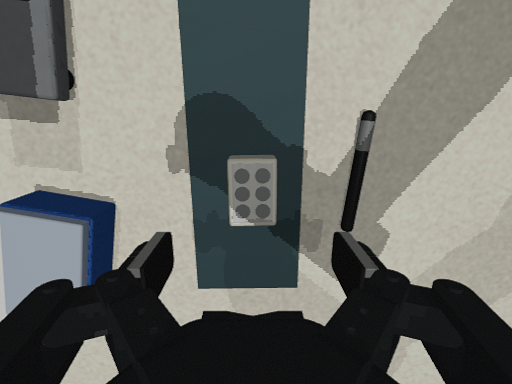

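View pics/si26z.png

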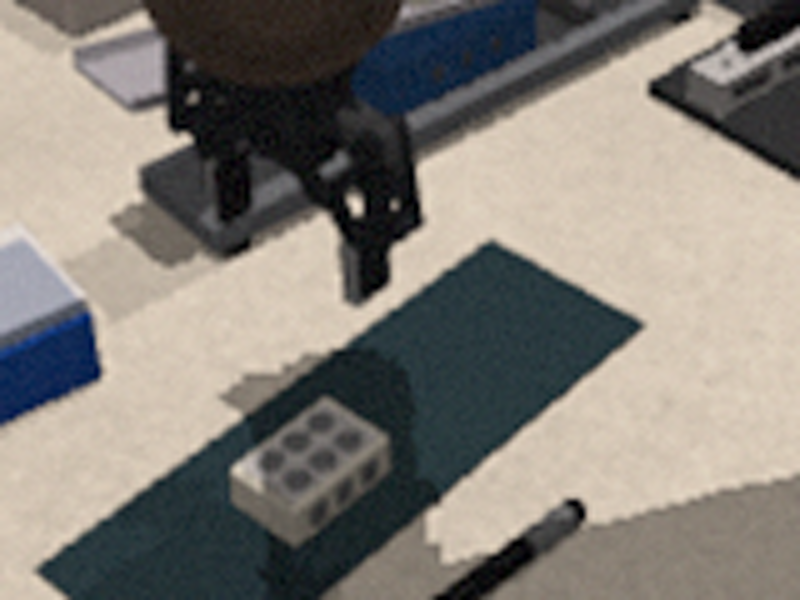

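```bash
python3 - <<'E'
from h import *
c=load('w26'); blob(c,(215,148,290,232),75,.029); print(onz(c,252.5,192,.029))
E
```

```text
(227, 155, 50, 71) ((413.2601013183594, 289.843017578125), (47.73256301879883, 71.21534729003906), 3.2780003547668457)
[0.41268819 0.29056191 0.029     ]
```

Request:
apply_moves:
  increments:
    - [0,0.001,0.03,0]
    - [0,0.001,0.06,0]
    - [0,0.001,0.09,0]
    - [0,0.001,0.11,0]
    - [0,0.001,0.12,0]
    - [0,0.001,0.12,0]
    - [0,0.001,0.12,0]
    - [0,0.001,0.12,0]

```text
clock: 31.6
position: [0.4149, 0.2895, 0.024]
orientation: [-0.002, 0.725, -0.689, -0.0]
wrist_force: [-0.3, 0.2, -1.0]
gripper_width: 0.0856
```

```bash
python3 - <<'E'
from h import *
goal(.413,.2895,.014,272.9)
E
```

```text
inc [-0.      0.0019  0.01  ] turn 0.0002 | at [0.4149 0.2895 0.024 ] ang 272.92 F [-0.3  0.2 -1. ] w 0.0856 t 31.6
```

Request:
apply_moves:
  increments:
    - [0,0.001,0.005,0]
    - [0,0.001,0.009,0]
    - [0,0.001,0.009,0]
    - [0,0.001,0.009,0]

```text
clock: 32.0
position: [0.413, 0.2884, 0.0134]
orientation: [0.0, 0.725, -0.689, 0.0]
wrist_force: [0.3, -0.4, -0.5]
gripper_width: 0.085
```

Request:
apply_moves:
  increments:
    - [0,0,0,0]
    - [0,0,0,0]
    - [0,0,0,0]
    - [0,0,0,0]
    - [0,0,0,0]
    - [0,0,0,0]
    - [0,0,0,0]
    - [0,0,0,0]
  hand: -1
  grip_force: 30

```text
clock: 32.8
position: [0.4132, 0.2887, 0.0137]
orientation: [-0.0, 0.725, -0.689, -0.0]
wrist_force: [-0.6, 0.4, 3.8]
gripper_width: 0.0472
```

Request:
apply_moves:
  increments:
    - [0,0,-0.02,0]
    - [0,0,-0.06,0]
    - [0,0,-0.1,0]
    - [0,0,-0.14,0]
    - [0,0,-0.18,0]
    - [0,0,-0.2,0]
    - [0,0,-0.2,0]
    - [0,0,-0.2,0]

```text
clock: 33.6
position: [0.4123, 0.2879, 0.2124]
orientation: [0.001, 0.725, -0.689, -0.0]
wrist_force: [0.5, 0.0, -1.0]
gripper_width: 0.0472
```

```bash
python3 - <<'E'
from h import *
O=np.array([.6058,-.2015]);u=np.array([.0601,.9982]);cy=.315
print(O+u*cy*.99027-u*.013*.139, .065+cy*.1392)
goal(.6248,.108,.2,266.55); cap('wrist','w27')
E
```

```text
[0.6244387  0.10806982] 0.108848
inc [ 0.1904 -0.2033  0.0122] turn 0.0527 | at [0.4123 0.2879 0.2124] ang 272.87 F [ 0.5  0.  -1. ] w 0.0472 t 33.6
```

View pics/w27.png

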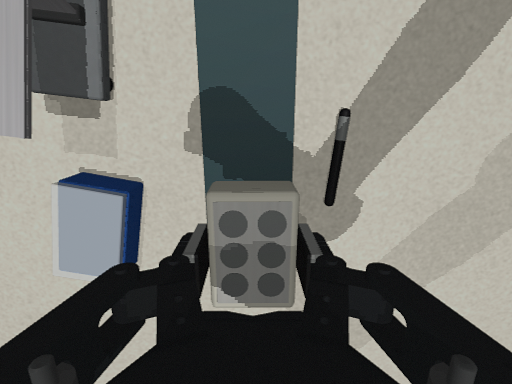

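Request:
apply_moves:
  increments:
    - [0.03,-0.033,0,0.01]
    - [0.06,-0.066,0,0.02]
    - [0.09,-0.1,0,0.03]
    - [0.12,-0.133,0,0.04]
    - [0.15,-0.166,0,0.0527]
    - [0.19,-0.203,0,0.0527]
    - [0.19,-0.203,0.02,0.0527]
    - [0.19,-0.203,0.045,0.0527]
    - [0.19,-0.203,0.065,0.0527]
    - [0.19,-0.203,0.065,0.0527]
    - [0.19,-0.203,0.065,0.0527]

```text
clock: 34.75
position: [0.6249, 0.1087, 0.147]
orientation: [-0.002, -0.686, 0.728, 0.0]
wrist_force: [-0.4, 0.0, -0.6]
gripper_width: 0.0472
```

```bash
python3 - <<'E'
from h import *
goal(.6248,.108,.1205,266.55); cap('wrist','w28')
E
```

```text
inc [ 0.0006 -0.      0.0265] turn 0.0004 | at [0.6249 0.1087 0.147 ] ang 266.59 F [-0.4  0.  -0.6] w 0.0472 t 34.75
```

View pics/w28.png

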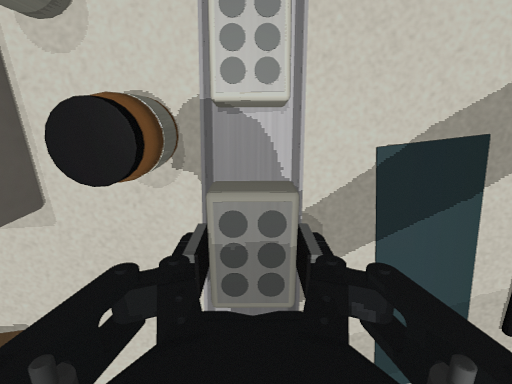

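Request:
apply_moves:
  increments:
    - [0,0,0.006,0]
    - [0,0,0.012,0]
    - [0,0,0.017,0]
    - [0,0,0.02,0]
    - [0,0,0.023,0]
    - [0,0,0.025,0]
    - [0,0,0.027,0]
    - [0,0,0.028,0]
    - [0,0,0.028,0]
  grip_force: 20

```text
clock: 35.7
position: [0.6254, 0.1082, 0.1226]
orientation: [-0.0, -0.686, 0.728, -0.001]
wrist_force: [-3.6, -3.1, 7.5]
gripper_width: 0.0473
```

```bash
python3 - <<'E'
from h import *
goal(.6248,.108,.120,266.55)
E
```

```text
inc [0.0002 0.0006 0.0026] turn 0.0006 | at [0.6254 0.1082 0.1226] ang 266.62 F [-3.6 -3.1  7.5] w 0.0473 t 35.7
```

Contact as predicted; press 3 mm more to pivot, then release and rise.

Request:
apply_moves:
  increments:
    - [0,0,0.0015,0]
    - [0,0,0.003,0]
    - [0,0,0.004,0]
    - [0,0,0.004,0]

```text
clock: 36.1
position: [0.6254, 0.107, 0.1191]
orientation: [-0.001, -0.686, 0.728, -0.001]
wrist_force: [-4.1, -5.6, 8.8]
gripper_width: 0.0475
```

Request:
apply_moves:
  increments:
    - [0,0,0,0]
    - [0,0,0,0]
    - [0,0,0,0]
    - [0,0,0,0]
    - [0,0,-0.01,0]
    - [0,0,-0.04,0]
    - [0,0,-0.08,0]
    - [0,0,-0.12,0]
    - [0,0,-0.14,0]
    - [0,0,-0.14,0]
  hand: 1

```text
clock: 37.1
position: [0.6273, 0.1095, 0.2619]
orientation: [0.004, -0.686, 0.728, -0.002]
wrist_force: [0.1, -0.9, 0.1]
gripper_width: 0.0855
```

```bash
python3 - <<'E'
from h import *
goal(.54,-.267,.25,266.55); cap('scene','s29');big(load('s29'),'s29z',200,120,380,250,4.4); cap('wrist','w29')
cap('side','si29');big(load('si29'),'si29z',160,130,340,250,4.4)
E
```

```text
inc [0.3811 0.065  0.0101] turn 0.0005 | at [0.6273 0.1095 0.2619] ang 266.61 F [ 0.1 -0.9  0.1] w 0.0855 t 37.1
```

View pics/s29z.png

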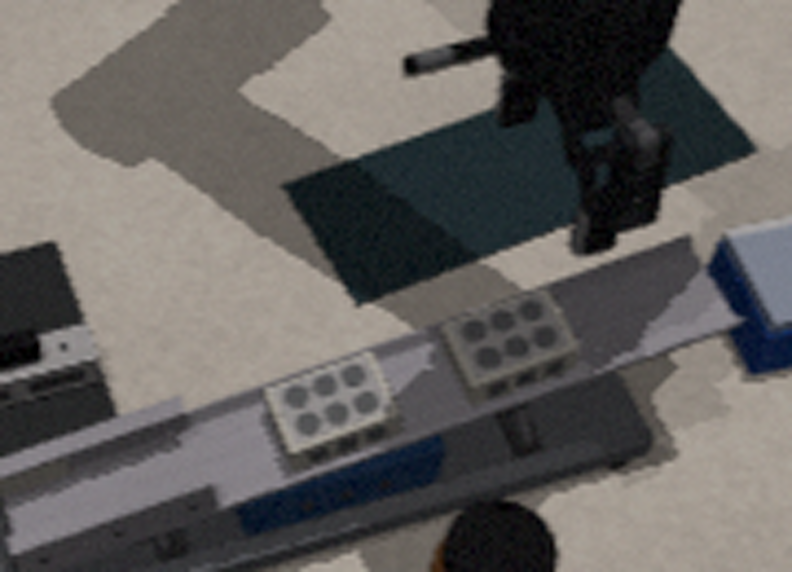

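View pics/w29.png

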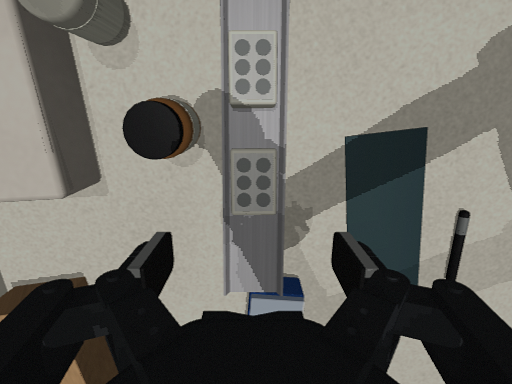

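View pics/si29z.png

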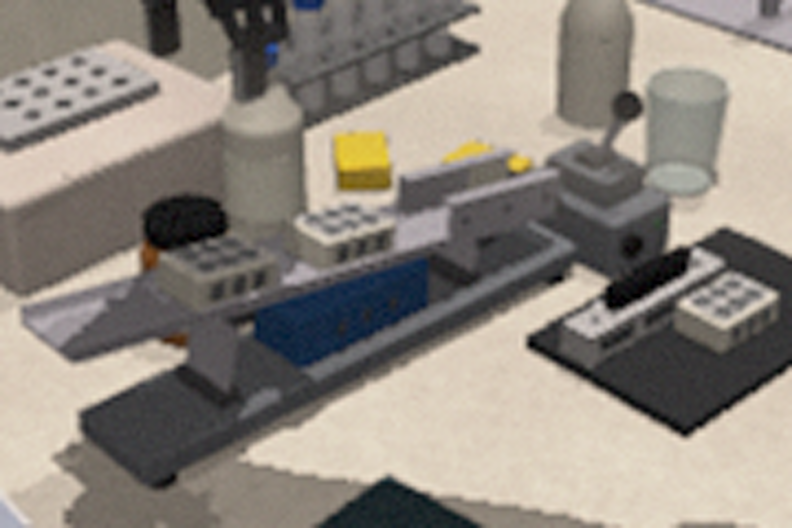

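Request:
apply_moves:
  increments:
    - [0.036,0.023,0,0]
    - [0.072,0.046,0,0]
    - [0.107,0.07,0,0]
    - [0.143,0.093,0,0]
    - [0.18,0.116,0,0]
    - [0.215,0.14,0,0]
    - [0.25,0.162,0,0]
    - [0.25,0.162,0,0]
    - [0.25,0.162,0,0]
  hand: -1

```text
clock: 38.15
position: [0.4478, -0.1315, 0.2556]
orientation: [-0.001, -0.685, 0.728, 0.001]
wrist_force: [-0.7, -0.1, 0.5]
gripper_width: 0.0002
```

```bash
python3 - <<'E'
from h import *
goal(.522,-.267,.2,266.55); cap('wrist','w30');big(load('w30'),'w30z',150,20,400,240,3)
E
```

```text
inc [ 0.1307 -0.0825  0.0555] turn -0.0006 | at [ 0.4478 -0.1315  0.2556] ang 266.48 F [-0.7 -0.1  0.5] w 0.0002 t 38.15
```

View pics/w30z.png

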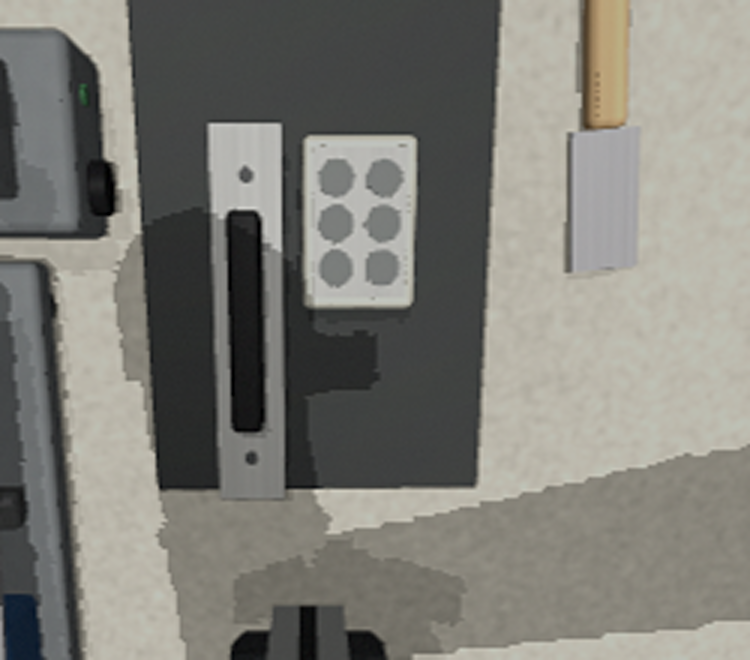

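The straightedge was knocked: it has shifted along its length, overhangs the plate edge and has a gap of ~20 crop px to the jam. I'll mend it.

```bash
python3 - <<'E'
from h import *
np.set_printoptions(precision=4,suppress=True)
c=load('w30'); g=cv2.cvtColor(c['color'],cv2.COLOR_RGB2GRAY)
A=lambda u,v:(150+u/3,20+v/3)
m=np.zeros_like(g); m[85:168,220:242]=(g[85:168,220:242]<25)*255
cs,_=cv2.findContours(m,cv2.RETR_EXTERNAL,cv2.CHAIN_APPROX_NONE); k=max(cs,key=cv2.contourArea)
print(cv2.boundingRect(k)); P=np.array([onz(c,u,v,.062)[:2] for u,v in k[:,0,:]],np.float32); print(cv2.minAreaRect(P*1000))
print('bar',[onz(c,*A(*p),.04) for p in[(208,123),(282,123),(285,497),(221,498)]])
print('jam',[onz(c,*A(*p),.038) for p in[(303,137),(416,137),(412,306),(304,306)]])
print('plate up',[onz(c,*A(*p),.012) for p in[(161,489),(478,486)]])
E
```

```text
(226, 91, 12, 73)
((471.31341552734375, -183.04022216796875), (86.06697082519531, 12.75714111328125), 86.66049194335938)
bar [array([ 0.4813, -0.2629,  0.04  ]), array([ 0.4512, -0.2611,  0.04  ]), array([ 0.4608, -0.1034,  0.04  ]), array([ 0.4903, -0.1047,  0.04  ])]
jam [array([ 0.443 , -0.2556,  0.038 ]), array([ 0.3966, -0.2528,  0.038 ]), array([ 0.3999, -0.1853,  0.038 ]), array([ 0.4468, -0.1882,  0.038 ])]
plate up [array([ 0.5231, -0.1036,  0.012 ]), array([ 0.366 , -0.0955,  0.012 ])]
```

Request:
apply_moves:
  increments:
    - [0.02,-0.012,0.02,0]
    - [0.05,-0.0263,0.05,0]
    - [0.05,-0.0263,0.1,0]
    - [0.05,-0.0263,0.14,0]
    - [0.05,-0.0263,0.17,0]
    - [0.05,-0.0263,0.19,0]
    - [0.05,-0.0263,0.202,0]
    - [0.05,-0.0263,0.208,0]
    - [0.05,-0.0263,0.208,0]
    - [0.05,-0.0263,0.208,0]
  hand: 1

```text
clock: 39.2
position: [0.473, -0.1822, 0.0493]
orientation: [0.001, -0.686, 0.728, -0.001]
wrist_force: [-0.9, -0.5, -0.1]
gripper_width: 0.0856
```

```bash
python3 - <<'E'
from h import *
goal(.471,-.183,.0458,266.6); cap('wrist','w31')
E
```

```text
inc [0.0009 0.002  0.0035] turn 0.0002 | at [ 0.473  -0.1822  0.0493] ang 266.62 F [-0.9 -0.5 -0.1] w 0.0856 t 39.2
```

View pics/w31.png

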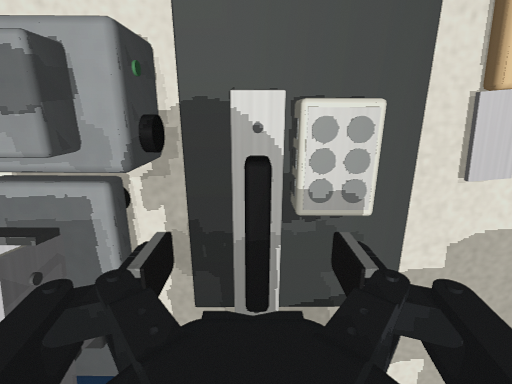

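Request:
apply_moves:
  increments:
    - [0,0.002,0.003,0]
    - [0,0.002,0.003,0]
    - [0,0.002,0.003,0]

```text
clock: 39.55
position: [0.4701, -0.1823, 0.0459]
orientation: [0.0, -0.686, 0.728, -0.0]
wrist_force: [0.4, 0.8, -0.3]
gripper_width: 0.0851
```

Request:
apply_moves:
  increments:
    - [0,0,0,0]
    - [0,0,0,0]
    - [0,0,0,0]
    - [0,0,0,0]
    - [0,0,0,0]
    - [0,0,0,0]
    - [0,0,0,0]
    - [0,0,0,0]
    - [0,0,0,0]
  hand: -1
  grip_force: 60

```text
clock: 40.45
position: [0.4703, -0.1822, 0.0457]
orientation: [0.0, -0.686, 0.728, -0.0]
wrist_force: [0.5, 0.7, 2.3]
gripper_width: 0.0124
```

Request:
apply_moves:
  increments:
    - [0,0,-0.01,0]
    - [0,0,-0.012,0]
    - [0.01,0,-0.012,0]
    - [0.025,0,-0.012,0]
    - [0.037,0,-0.012,0]
    - [0.037,0,-0.012,0]
    - [0.037,0,-0.012,0]

```text
clock: 41.15
position: [0.4674, -0.2196, 0.0572]
orientation: [-0.0, -0.685, 0.728, 0.0]
wrist_force: [0.0, 0.9, -3.3]
gripper_width: 0.0125
```

```bash
python3 - <<'E'
from h import *
goal(.46,-.222,.0458,266.6); cap('wrist','w32')
E
```

```text
inc [0.0028 0.0072 0.0114] turn -0.0008 | at [ 0.4674 -0.2196  0.0572] ang 266.5 F [ 0.   0.9 -3.3] w 0.0125 t 41.15
```

View pics/w32.png

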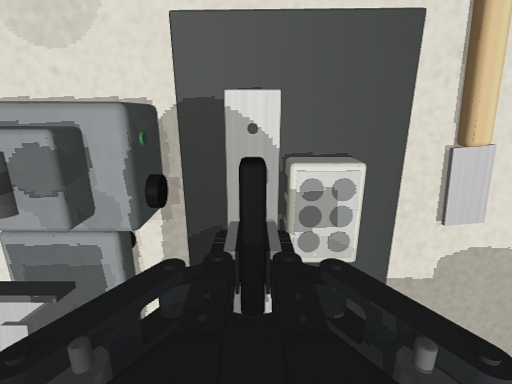

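Request:
apply_moves:
  increments:
    - [0,0,0.005,0]
    - [0,0,0.009,0]
    - [0,0,0.0118,0]
    - [0,0,0.0118,0]
    - [0,0.002,0.0118,0]
    - [0,0.004,0.0118,0]
    - [0,0.006,0.0118,0]
    - [0,0.007,0.0118,0]
    - [0,0.008,0.0118,0]
    - [0,0.009,0.0118,0]
    - [0,0.009,0.0118,0]

```text
clock: 42.3
position: [0.4587, -0.2186, 0.0457]
orientation: [-0.0, -0.686, 0.728, 0.0]
wrist_force: [0.6, -0.5, -2.2]
gripper_width: 0.0128
```

```bash
python3 - <<'E'
from h import *
goal(.46,-.222,.0458,266.6); cap('wrist','w33');big(load('w33'),'w33z',200,70,400,270,3)
E
```

```text
inc [ 0.0033 -0.0015 -0.0001] turn -0.0002 | at [ 0.4587 -0.2186  0.0457] ang 266.58 F [ 0.6 -0.5 -2.2] w 0.0128 t 42.3
```

View pics/w33z.png

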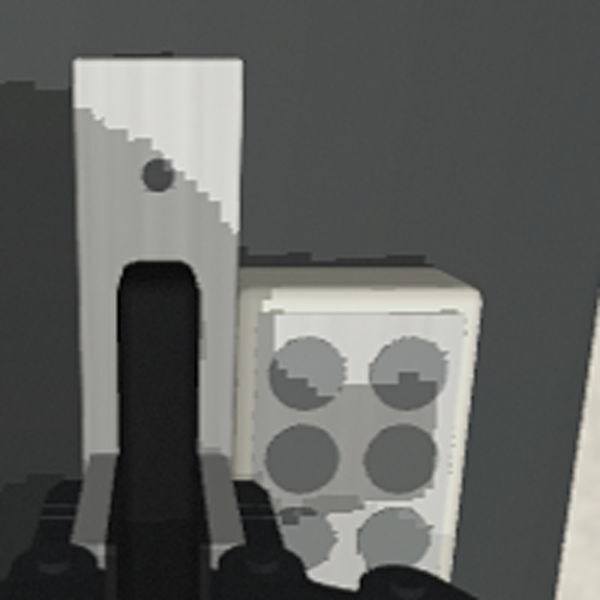

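Request:
apply_moves:
  increments:
    - [0,0.001,0.001,0]
    - [0,0.002,0.001,0]
    - [0,0.002,0.001,0]
    - [0,0.002,0.001,0]

```text
clock: 42.75
position: [0.4586, -0.2186, 0.0457]
orientation: [0.001, -0.686, 0.728, -0.002]
wrist_force: [1.4, 2.2, 6.8]
gripper_width: 0.0127
```

Request:
apply_moves:
  increments:
    - [0,0,0,0]
    - [0,0,0,0]
    - [0,0,0,0]
    - [0,0,0,0]
    - [0,0,0,0]
    - [0,0,-0.02,0]
    - [0,0,-0.06,0]
    - [0,0,-0.1,0]
    - [0,0,-0.14,0]
    - [-0.03,0,-0.18,0]
    - [-0.08,0,-0.21,0]
    - [-0.08,0,-0.21,0]
  hand: 1

```text
clock: 43.95
position: [0.4633, -0.1365, 0.2588]
orientation: [0.003, -0.687, 0.727, -0.003]
wrist_force: [-0.0, -0.6, -0.6]
gripper_width: 0.0854
```

```bash
python3 - <<'E'
from h import *
np.set_printoptions(precision=4,suppress=True)
goal(.522,-.267,.2,266.55); cap('wrist','w34');big(load('w34'),'w34z',150,20,400,260,3)
cap('scene','s34');big(load('s34'),'s34z',120,130,380,260,3)
E
```

```text
inc [ 0.127  -0.0655  0.0592] turn 0.0019 | at [ 0.4633 -0.1365  0.2588] ang 266.77 F [-0.  -0.6 -0.6] w 0.0854 t 43.95
```

View pics/w34z.png

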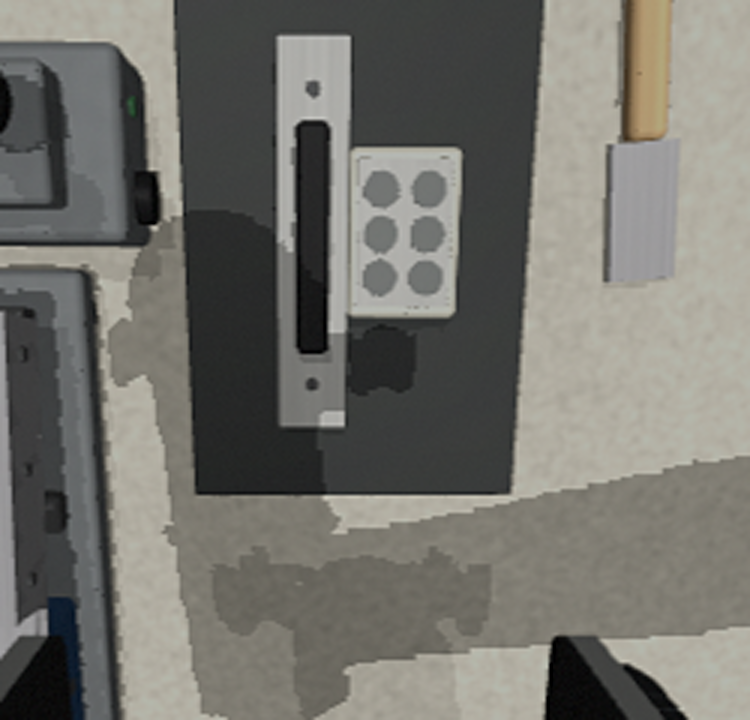

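View pics/s34z.png

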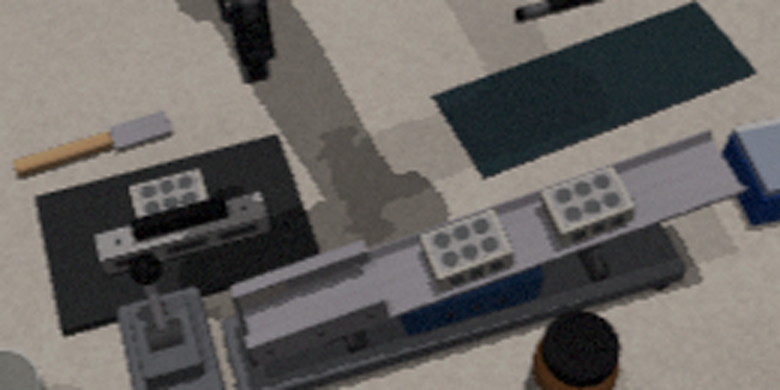

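Request:
apply_moves:
  increments:
    - [0.04,-0.02,0,0]
    - [0.08,-0.04,0.01,0]
    - [0.12,-0.06,0.03,0]
    - [0.127,-0.0655,0.055,0]
    - [0.127,-0.0655,0.085,0]
    - [0.127,-0.0655,0.115,0]
    - [0.127,-0.0655,0.135,0]
    - [0.127,-0.0655,0.14,0]
    - [0.127,-0.0655,0.14,0]
    - [0.127,-0.0655,0.14,0]
  hand: -1

```text
clock: 45.05
position: [0.5198, -0.27, 0.1153]
orientation: [0.0, -0.686, 0.728, -0.0]
wrist_force: [0.4, 0.6, 0.3]
gripper_width: 0.0005
```

```bash
python3 - <<'E'
from h import *
goal(.588,-.267,.118,266.55); cap('wrist','w35')
E
```

```text
inc [-0.007  -0.0679 -0.0027] turn 0.0002 | at [ 0.5198 -0.27    0.1153] ang 266.57 F [0.4 0.6 0.3] w 0.0005 t 45.05
```

View pics/w35.png

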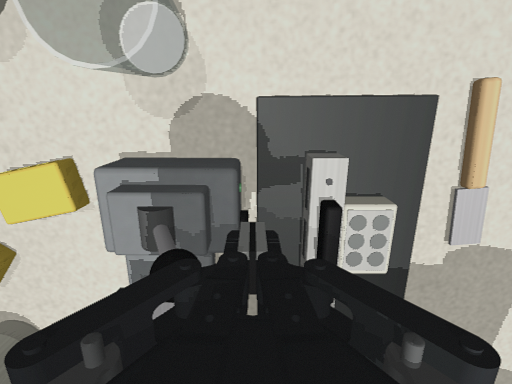

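Request:
apply_moves:
  increments:
    - [-0.002,-0.01,-0.002,0]
    - [-0.005,-0.02,-0.002,0]
    - [-0.005,-0.03,-0.002,0]
    - [-0.006,-0.04,-0.002,0]
    - [-0.006,-0.05,-0.002,0]
    - [-0.007,-0.06,-0.002,0]
    - [-0.007,-0.067,-0.002,0]
    - [-0.007,-0.068,-0.002,0]
    - [-0.007,-0.068,-0.002,0]

```text
clock: 46.0
position: [0.5881, -0.2663, 0.1164]
orientation: [0.0, -0.686, 0.728, -0.0]
wrist_force: [-0.3, -0.4, 0.2]
gripper_width: -0.0002
```

```bash
python3 - <<'E'
from h import *
goal(.588,-.267,.118,266.55); c=cap('wrist','w36')
E
```

```text
inc [ 0.0007  0.     -0.0016] turn 0.0003 | at [ 0.5881 -0.2663  0.1164] ang 266.58 F [-0.3 -0.4  0.2] w -0.0002 t 46.0
```

View pics/w36.png

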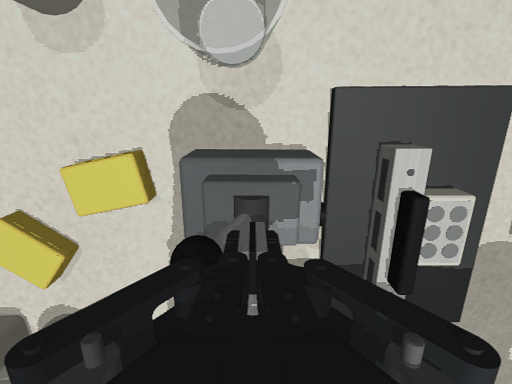

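Request:
apply_moves:
  increments:
    - [0,-0.002,0,0]
    - [0,-0.003,0,0]
    - [0,-0.003,0,0]
    - [0,0.015,0,0]
    - [0,0.03,-0.01,0]
    - [0,0.03,-0.05,0]
    - [-0.03,0.05,-0.1,0]
    - [-0.07,0.08,-0.14,0]
    - [-0.11,0.09,-0.15,0]
    - [-0.13,0.09,-0.15,0]
    - [-0.13,0.09,-0.15,0]

```text
clock: 47.15
position: [0.506, -0.1286, 0.2695]
orientation: [0.002, -0.687, 0.726, -0.002]
wrist_force: [0.7, -0.2, 1.2]
gripper_width: -0.0001
```

```bash
python3 - <<'E'
from h import *
goal(.5,-.1,.25,266.55); c=cap('wrist','w37'); cap('scene','s37');big(load('s37'),'s37z',120,120,380,290,3);cap('side','si37');big(load('si37'),'si37z',160,130,380,250,3.6)
E
```

```text
inc [-0.0282  0.0077  0.0195] turn 0.0023 | at [ 0.506  -0.1286  0.2695] ang 266.82 F [ 0.7 -0.2  1.2] w -0.0001 t 47.15
```

View pics/w37.png

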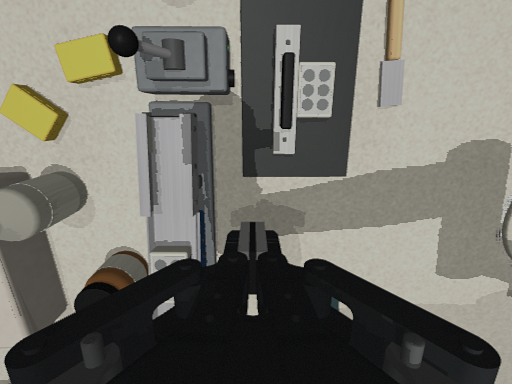

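View pics/s37z.png

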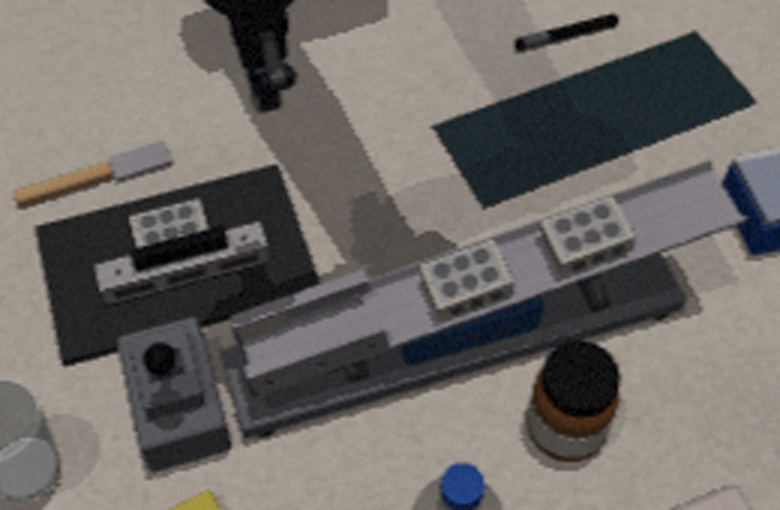

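View pics/si37z.png

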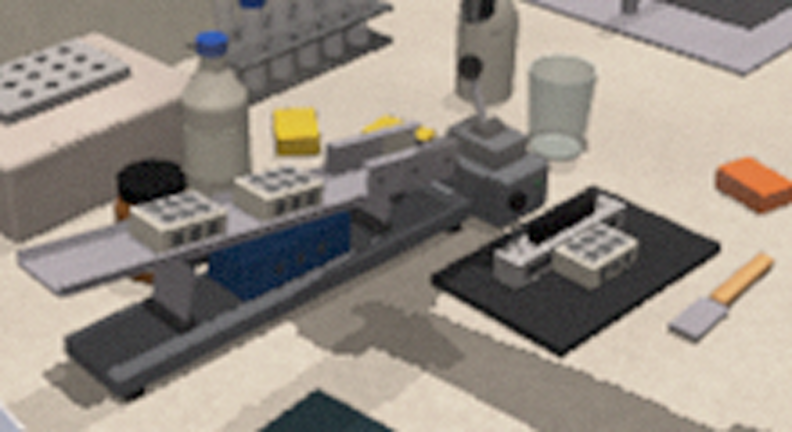

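```bash
python3 - <<'E'
from h import *
np.set_printoptions(precision=4,suppress=True)
w=load('w37');s=load('s37')
print('ball',tri(w,(123.5,41),s,(173.3,239.3)))
big(w,'w37z',255,10,355,170,4.5)
blob(w,(300,55,340,122),110,.038)
blob(w,(270,20,340,160),110,.04)
E
```

```text
ball (array([ 0.6182, -0.2662,  0.1408]), np.float64(1.4079470638644215e-06))
(300, 62, 36, 55) ((420.26702880859375, -221.1085205078125), (66.53350067138672, 45.106346130371094), 86.85298156738281)
(273, 25, 63, 129) ((437.0824279785156, -217.74191284179688), (157.52249145507812, 77.08666229248047), 86.59806823730469)
```

View pics/w37z.png

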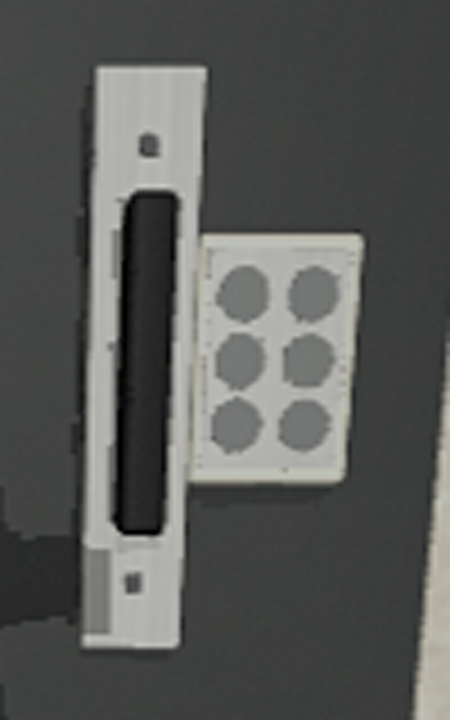

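The combined bar and cartridge measures 77 mm across (nominal 78), so there is no gap. The angles are 86.9° and 86.6°. The ball is back at its original "on" spot, so I hand in.

```bash
python3 - <<'E'
from h import *
print(r.close_job())
E
```

```text
the job is handed in; nothing more can be done
None
```

The job is done and handed in at about 47 s of the 210 s allowed; the hand-in gives no verdict.

**What I did**
- I switched the feeder off, pushed the jammed cartridge up clear of the lips, lifted it out and laid it flat on the plate. I then stood the straightedge flush along its far long side.
- I laid both fresh cartridges (only two were there) in the chute, one behind the other.
- The straightedge was knocked aside part-way through. I found this on a re-check before switching on, gripped it again and set it flush, and only then switched the feeder on.

**Last checks, all by camera**
- **Lever:** the ball is back at its starting "on" position, x 0.618 m against 0.616 m at the start.
- **Straightedge:** bar and cartridge together measure about 77 mm across (78 mm nominal), so I see no gap. The two lie parallel within about 0.3 degrees, and the bar spans the whole side.
- **Fresh cartridges:** both look flat and centred in the lane. I judged this from the pictures only and did not measure their tilt.
- **Bystanders and arm:** the other things on the bench appear unmoved, and the arm was clear of everything at hand-in.

No final check failed or disagreed with another.

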